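# Flip the hex key and lever the fixture clamp tight

## Robot

A 6-joint arm with a two-finger parallel gripper is mounted at the origin on a cart in front of the work surface, level with it; the furniture and walls round the work are solid. World frame = base frame: x ahead of the robot, y to its left, z up, the work surface at z = 0. Lengths are in m, angles in rad, forces in N, time in s.
With the tool pointing down it reaches from about 0.325 to 0.85 m from the base axis. Payload 15.5 kg.
Tool frame: the origin (TCP) lies midway between the tips of the shut fingers; the grasp point (between the pads) lies 19 mm behind it (arm.grip_point_offset is the distance from the TCP to the grasp point, in m); z points along the fingers, y is the line along which they close (so a half turn about z gives the same grasp; the last joint's range is limited). The gripper opens to 91 mm and grips with 3 to 60 N. Pads are 32 mm wide; open, the fingers measure 118 mm over their backs; the gripper's body (76 mm by 178 mm) begins 60 mm behind the grasp point.
Start: joints at [1.008, 0.494, 1.345, -0, 1.302, -0.096], TCP at [0.282, 0.558, 0.214] pointing down, gripper open.
Joint ranges: [-2.91, 2.91], [-0.82, 2.16], [0.22, 2.67], [-1.22, 4.37], [0.12, 2.79], [-3.08, 3.08]. Speed limits (rad/s): [1.89, 1.89, 2.57, 3.01, 3.01, 3.01].

## Interface

Orientations are given as [roll, pitch, yaw] about the fixed x, y, z axes, in that order (R = Rz(yaw) Ry(pitch) Rx(roll)).
In Python, from plant import arm gives the robot as it stands.
- The arm moves only by the tool send_rows, never from a script. Its argument "increments" is a list that holds one entry, the list of rows, each a list of 5 numbers: the shift along the tool's x, y, z in mm, then the turn about the tool's z in rad, then the opening, from 0 (shut) to 1 (fully open). In form: [[[x, y, z, twist, grip], ...]]. A call has 1 to 20 rows; each row shifts and turns the commanded pose from where the row before left it, along the tool's axes as they then stand; what a row does not reach is not made up. A row lasts 1/12 s, in which the tool goes at most 41.7 mm and 7.16 degrees, less where a joint would pass 70% of its speed; a pose out of reach is approached as far as the arm can. A call is refused whole if a number of a shift passes 41.7 or a number of a turn 0.125, either way. A call with a gripper value outside its range is refused whole. The fingers move at their own pace and stop on an object; "force" is the grip in N (left out, the last holds). Time passes only in rows, so rows that do not move let the fingers close. It gives the time, the measured TCP pose, the force, the opening and the grip force at its end, in the units of the state.
- arm.observe(): the state, without advancing time (a new reading comes with each control period).
- arm.grab_frame(name): name is "scene" or "side" or "wrist"; returns the picture (384x512x3 uint8, red, green, blue); there is no depth.
- arm.camera_info(name): a dict with "camera_matrix" (3x3 intrinsics, pixels), "R" (3x3) and "t" (3): a world point X has camera coordinates R X + t. Camera axes: x right, y down, z forward; pixel columns grow to the right and rows downward; lengths in m; the calibration is good to about 2 mm. A picture is of the moment at which its call begins: read the wrist's pose just before it. camera_info takes no time and is no camera call; for the wrist camera it gives the pose at the moment of the call.
- arm.finish_job(): hands the job in; it is judged then, once.
The state is a dict: "time": time; "joint_pos": joint angles; "dq": joint speeds; "joint_efforts": joint torques, N m; "tool_pos": TCP position; "tcp_rot": TCP orientation; "ft_force": force on the tool from outside, world axes, zero at the start; "torque": the same for the moment, N m; "gripper_width": finger opening in m; "grip_force": force on a finger pad.
Only numpy, scipy, OpenCV 4.12 (cv2) and the standard library are available. Lean on these libraries where they do the work, as an engineer would, in place of code of your own. Each camera call takes 0.05 s, during which the arm holds its last target. There are 200 camera calls.

## Task

The big hex key has been left with its long arm in the clamp spindle, and the spindle is too stiff to turn that way. Pull it out, flip it so that the short arm is fully home in the socket and the long arm sticks out level to the right as a lever, then press the lever down until the jaw holds the bracket firmly: stop when the lever clearly stiffens, without crushing the part. Leave the key in the socket and the neighbouring things where they are.

Things in the scene. Friction and masses are not known exactly. Their poses are not given: they have to be found in the camera images.
- fixture: Clamp fixture fixed on the cart, 70 mm deep (x), 205 wide (y). Origin on the cart top under the spindle axis, in the plane of the front face of the grey housing (y -30 to +30 mm, 180 high). x points away from the robot, y left, z up. Left of the housing: bed (top z = 90 mm) with jaw, bracket and a stop block bolted where the last user left it. Right of it (y below -40 mm): bare cart top.
- socket (a point): Mouth centre of the socket in the spindle, a steel boss 35 mm wide standing 34 mm out of the housing front, 150 mm above the cart. x points into the socket; z up and y left at the start; turns with the spindle about x. Socket 28 mm deep, flat bottom, 15.2 mm across flats, 1.5 mm chamfer. Enter the short arm with the long arm level (within 4 degrees). 0.6 N m friction holds it where it is left.
- key: Large dark steel L hex key, 14 mm across flats, 0.22 kg. Origin at the elbow where the centre lines meet; long arm along +x (160 mm from elbow to tip), short arm along +y (62 mm). At the start the long arm sits 23 to 27 mm deep in the socket, maybe sagging a little, pointing back to the robot with the short arm to the left. Flipped and seated, the long arm runs 34 mm in front of the mouth.
- short_tip (a point): Centre of the end face of the key's short arm; axes as the key's (x: direction of the long arm, y: of the short arm).
- long_tip (a point): Centre of the end face of the key's long arm; axes as the key's. With the short arm seated this is the lever's end: press the lever down some 130 mm from the spindle axis. There, pressing square to it, it turns freely at about 3 to 5 N, the part is well held at 6 to 9 N, and above about 14 N it is crushed. The step is sudden: 2 mm of lever travel adds about 3 N.
- jaw: Steel jaw, 60 x 12 x 24 mm, slides to the left (fixture +y) over the bed, 12 mm per rad of spindle turn; pressing a lever at the right down closes it. Origin: centre of its underside. It meets the bracket and drives it on to the stop after 0.3 to 0.6 rad, different every time. It should press the bracket with 15 to 110 N.
- bracket: Milled metal part on the bed between jaw and stop block: foot 72 (fixture x) x 46 (fixture y) x 10 mm with a 32 mm square boss, 36 mm high over all. Origin: centre of its underside. At the start it is loose, up to 1.5 mm off the stop block and 2 to 7 mm from the jaw.
- spare_bracket: Bystander: same kind of milled part, lying on the cart to the right. Leave it.
- bush: Bystander: flanged white bush 45 mm wide, 30 mm high, on the cart to the left. Leave it.
- small_key: Bystander: a smaller L hex key 125 mm long lying flat on the cart. Leave it; it does not fit.
Things that resemble listed ones, but are neither listed nor needed, are in the scene too. What is shaped like the bracket but blue or orange is not meant.

How it is judged:
By the outcome, as a careful person would: the job done as asked, in the order asked, and still so for the second after the job is handed in, with the robot touching nothing.
It also fails if it takes over 64 s, if anything falls off the work surface, if the arm or the gripper's body presses on something with over 40 N, if the wrist force passes 120 N, or if a joint passes its speed limit or range.

## Working session

There is one attempt and no reset: what is moved stays moved. The work goes in short steps, Python scripts to look and compute and a tool call to move; the robot and the scene stay as the last step left them, time stands still between calls to the robot, and variables do not carry over. Pictures are saved under pics/ and viewed, at most 10 in all, crops included, and the job is handed in when it is done.

Besides the shell and the picture viewer there is one more tool, called after ">>>" as a command line: name --argument value ..., lists and objects as JSON in quotes. send_rows: Moves the arm, as the interface text tells. Its arguments: {"type":"object","properties":{"increments":{"type":"array"},"force":{"type":"number"}},"required":["increments"]}

```bash
mkdir -p pics; ls
python3 - <<'E'
from plant import arm
import cv2,numpy as np
a=arm.grab_frame("scene");b=arm.grab_frame("side")
cv2.imwrite("pics/scene0.png",a[:,:,::-1]);cv2.imwrite("pics/side0.png",b[:,:,::-1])
for n in("scene","side","wrist"):
  c=arm.camera_info(n);R=np.array(c["R"]);print(n,np.round(c["camera_matrix"],1).tolist(),np.round(-R.T@np.array(c["t"]),3),np.round(R,2).tolist())
print(arm.observe(),arm.grip_point_offset)
E
```

```text
pics
scene [[486.0, 0.0, 258.1], [0.0, 486.0, 194.8], [0.0, 0.0, 1.0]] [-0.302 -0.71   0.762] [[0.65, -0.76, -0.02], [-0.41, -0.33, -0.85], [0.64, 0.56, -0.53]]
side [[444.3, 0.0, 248.1], [0.0, 444.3, 198.7], [0.0, 0.0, 1.0]] [ 0.103 -0.935  1.093] [[0.92, -0.4, -0.01], [-0.29, -0.64, -0.71], [0.27, 0.66, -0.7]]
wrist [[321.6, 0.0, 254.6], [0.0, 321.6, 191.1], [0.0, 0.0, 1.0]] [0.21  0.594 0.383] [[0.45, 0.89, -0.0], [0.86, -0.43, 0.28], [0.25, -0.13, -0.96]]
{'time': 0.1, 'joint_pos': array([ 1.00749322e+00,  4.94148200e-01,  1.34606810e+00, -1.17481723e-05,
        1.30248129e+00, -9.55375933e-02]), 'dq': array([-0.00075767, -0.00148466, -0.00212027,  0.00086929, -0.00190749,
       -0.00021901]), 'joint_efforts': array([ 1.94347238e-03, -8.80223107e+01, -3.82548952e+01,  7.10345060e-02,
        4.79222881e-02, -1.28387592e-05]), 'tool_pos': array([0.28164869, 0.55756354, 0.21338136]), 'tcp_rot': array([-3.14049167e+00, -9.41304727e-05,  2.67383021e+00]), 'ft_force': array([ 0.03580361, -0.48960771,  0.62019645]), 'torque': array([-0.04523093,  0.01731707,  0.02796478]), 'grip_force': 0.0, 'gripper_width': 0.09122150965033754} 0.0188
```

View pics/scene0.png

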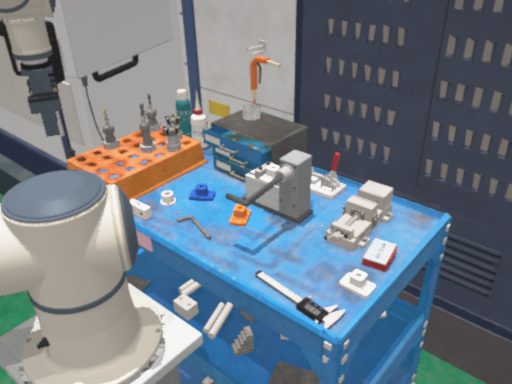

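View pics/side0.png

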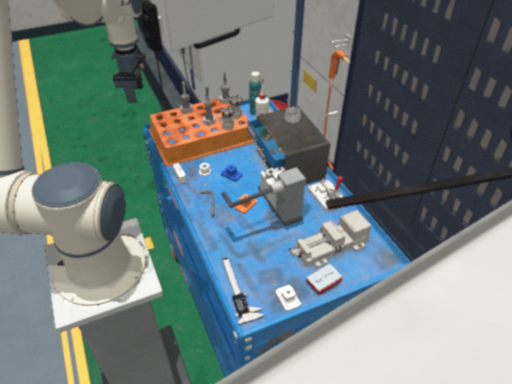

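Scene: clamp housing at about (295,180), the dark key projecting from its spindle to an elbow near (238,198). Small key flat on the cart at (195,225), spare bracket at (357,282), bush at (168,197), and blue (202,192) and orange (240,214) decoys. The key in the spindle is the one meant. I'll enlarge to confirm and measure.

Run:
```python
import cv2,numpy as np
a=cv2.imread("pics/scene0.png")[130:260,170:340];b=cv2.imread("pics/side0.png")[140:250,200:330]
a=cv2.resize(a,(680,520),interpolation=cv2.INTER_CUBIC)
for i in range(0,170,20):cv2.putText(a,str(170+i),(i*4,10),0,.35,(0,255,255));cv2.line(a,(i*4,0),(i*4,4),(0,255,255))
for i in range(0,130,20):cv2.putText(a,str(130+i),(0,i*4+4),0,.35,(0,255,255))
cv2.imwrite("pics/c1.png",a)
b=cv2.resize(b,(780,660),interpolation=cv2.INTER_CUBIC)[:600]
for i in range(0,130,10):cv2.putText(b,str(200+i),(i*6,10),0,.35,(0,255,255))
for i in range(0,100,10):cv2.putText(b,str(140+i),(0,i*6+4),0,.35,(0,255,255))
cv2.imwrite("pics/c2.png",b)
```

```text
(no output)
```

View pics/c1.png

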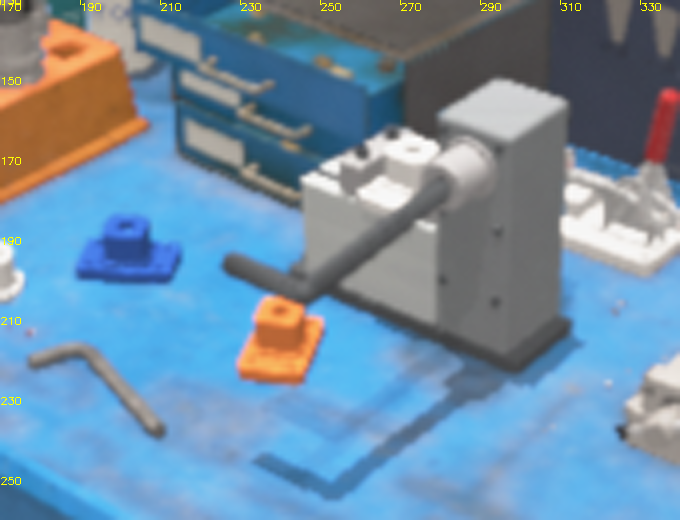

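View pics/c2.png

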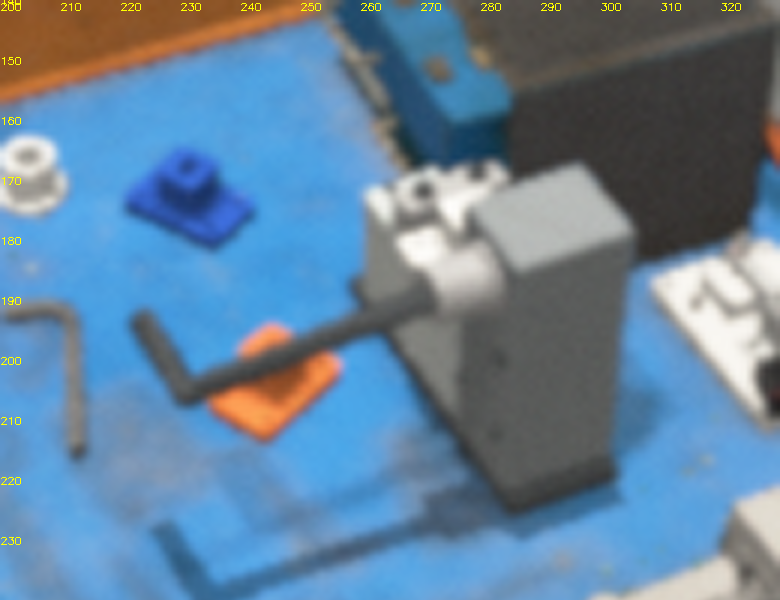

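```bash
cat > h.py <<'E'
from plant import arm
import cv2,numpy as np
from scipy.optimize import least_squares
from scipy.spatial.transform import Rotation as Ro
def cam(n):
  c=arm.camera_info(n);return np.array(c["camera_matrix"]),np.array(c["R"]),np.array(c["t"])
def proj(n,X):
  K,R,t=cam(n);p=(np.atleast_2d(X)@R.T+t)@K.T;return p[:,:2]/p[:,2:]
def tri(a,b):
  P=[K@np.c_[R,t] for K,R,t in map(cam,("scene","side"))]
  X=cv2.triangulatePoints(P[0],P[1],np.array(a,float).T,np.array(b,float).T);return (X[:3]/X[3]).T
E
python3 - <<'E'
from h import *
a=[(245.7,202.5),(228,195.8),(279.3,177),(295,164.5),(280,154),(311.7,155.7),(294.5,149.5)]
b=[(231.5,205),(223.7,193.3),(272.5,188.3),(286.7,185),(278.3,173.8),(305.7,178.3),(297.2,167.2)]
X=tri(a,b);print(np.round(X,4))
pts=np.array([[0,-.03,.18],[0,.03,.18],[.07,-.03,.18],[.07,.03,.18]])
def f(p):
  R=Ro.from_euler('z',p[2]).as_matrix();W=pts@R.T+[p[0],p[1],0]
  return np.r_[(proj("scene",W)-a[3:]).ravel(),(proj("side",W)-b[3:]).ravel()]
r=least_squares(f,[X[3,0],X[3,1],0]);print(r.x,np.round(r.fun,1))
p=r.x;R=Ro.from_euler('z',p[2]).as_matrix()
print("mouth pred",R@[-.034,0,.15]+[p[0],p[1],0])
d=X[2]-X[0];print("key dir yaw",np.arctan2(d[1],d[0]),np.linalg.norm(d),"short",np.linalg.norm(X[1]-X[0]))
print("key in fixture",np.round((X[:3]-[p[0],p[1],0])@R,4))
E
```

```text
[[ 0.4211 -0.0428  0.133 ]
 [ 0.4182  0.0137  0.1322]
 [ 0.5646 -0.0317  0.1364]
 [ 0.5966 -0.0602  0.1668]
 [ 0.5851 -0.0215  0.188 ]
 [ 0.6615 -0.0646  0.1699]
 [ 0.6621 -0.0075  0.1703]]
[ 0.58580435 -0.04217634 -0.03768895] [ 2.  -0.4 -1.1  3.   2.  -1.2  1.3 -1.6 -2.1 -0.9 -1.8 -1.8 -0.2 -0.
 -0.3 -0.8]
mouth pred [ 0.5518285  -0.04089521  0.15      ]
key dir yaw 0.07741957149254948 0.14397466261589134 short 0.056639374958628703
key in fixture [[-0.1645 -0.0069  0.133 ]
 [-0.1696  0.0495  0.1322]
 [-0.0215  0.0097  0.1364]]
```

>>> send_rows --increments '[[[-10, -14, -20, 0, 1], [-19, -24, -20, 0, 1], [-19, -24, -20, 0, 1], [-19, -24, -20, 0, 1], [-19, -24, -7, 0, 1], [-19, -24, 0, 0, 1], [-19, -24, 0, 0, 1], [-19, -24, 0, 0, 1], [-19, -24, 0, 0, 1], [-19, -24, 0, 0, 1], [-19, -24, 0, 0, 1], [-19, -24, 0, 0, 1], [-19, -24, 0, 0, 1], [-19, -24, 0, 0, 1], [-19, -24, 0, 0, 1], [-19, -24, 0, 0, 1], [-19, -24, 0, 0, 1], [-19, -24, 0, 0, 1], [-19, -24, 0, 0, 1], [-18, -26, 0, 0, 1]]]'

```text
time: 1.77
tool_pos: [0.3992, -0.0317, 0.3009]
tcp_rot: [3.142, -0.0, 2.674]
ft_force: [1.0, -0.4, -0.5]
gripper_width: 0.0909
grip_force: 0.0
```

>>> send_rows --increments '[[[0, 0, 0, -0.117, 1], [0, 0, 0, -0.117, 1], [0, 0, 0, -0.117, 1], [0, 0, 0, -0.117, 1], [0, 0, 0, 0, 1], [0, 0, 0, 0, 1]]]'

```text
time: 2.27
tool_pos: [0.3991, -0.0302, 0.3008]
tcp_rot: [3.141, -0.0, 3.138]
ft_force: [0.1, 0.4, 0.1]
gripper_width: 0.091
grip_force: 0.0
```

Run:
```python
from h import *
s=arm.observe();print(s["tool_pos"],s["tcp_rot"],s["time"],s["ft_force"],s["joint_pos"])
np.savez("w1.npz",*cam("wrist"))
w=arm.grab_frame("wrist")[:,:,::-1]
cv2.imwrite("pics/w1.png",w);cv2.imwrite("pics/w1b.png",cv2.resize(w,(800,600),interpolation=cv2.INTER_CUBIC))
```

```text
[ 0.39909256 -0.03024279  0.30078931] [ 3.14149083e+00 -3.56912796e-04  3.13801747e+00] 2.2667 [0.12111162 0.44110219 0.11818955] [-2.25120712e-01  7.72500828e-02  1.71132415e+00  2.14090302e-05
  1.35338898e+00 -1.79234646e+00]
```

View pics/w1b.png

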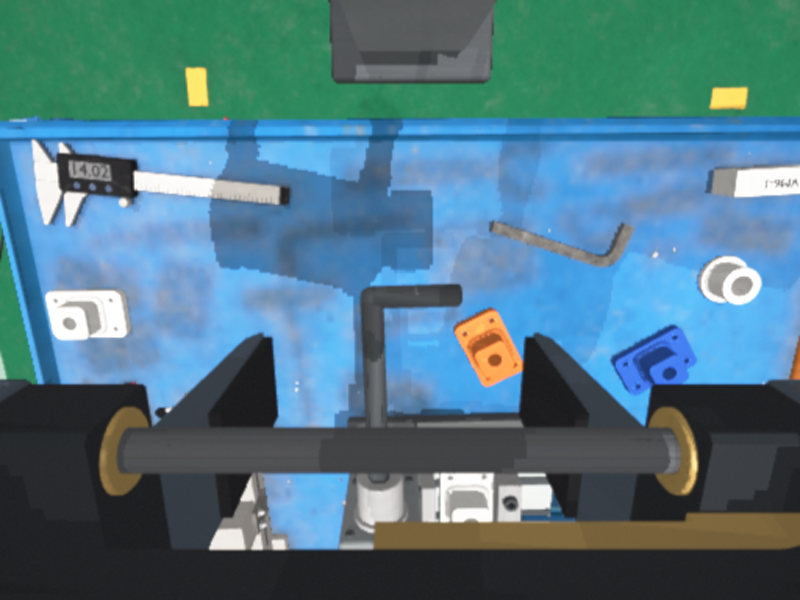

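Wrist view (robot side at the top): key elbow at about (371,297), short arm tip at (462,295) to the left (+y), boss mouth near (377,475). Caliper, spare bracket, small key, bush and decoys all lie clear. I'll enlarge the key.

Run:
```python
import cv2
w=cv2.imread("pics/w1.png")[175:345,210:320]
w=cv2.convertScaleAbs(w,alpha=1.6,beta=10)
w=cv2.resize(w,None,fx=3.5*1.0,fy=3.5,interpolation=cv2.INTER_CUBIC)
for i in range(0,110,10):cv2.putText(w,str(210+i),(i*35//10,10),0,.35,(0,255,255))
for i in range(0,170,10):cv2.putText(w,str(175+i),(0,i*35//10+4),0,.35,(0,255,255))
cv2.imwrite("pics/c3.png",w)
```

```text
(no output)
```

View pics/c3.png

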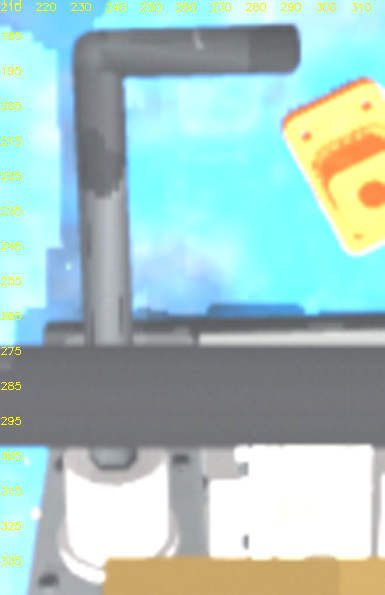

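Run:
```python
import cv2,numpy as np
w=cv2.imread("pics/w1.png").astype(int)
for r in (222,235,250,265,303): print(r,[tuple(w[r-1:r+2,c].mean(0).astype(int)[[2,0]]) for c in range(228,252)])
print("short cols")
for c in (270,280): print(c,[tuple(w[r,c-1:c+2].mean(0).astype(int)[[2,0]]) for r in range(178,200)])
z=np.load("w1.npz");K,R,t=[z[k] for k in z]
def back(p,zz):
  d=R.T@np.linalg.inv(K)@[p[0],p[1],1];c=-R.T@t;return c+d*(zz-c[2])/d[2]
for p,zz in(((240,250),.15),((241,250),.15),((237.5,189.5),.145),((295,189),.145),((242,308),.157)):print(p,back(p,zz).round(4))
print(-R.T@t)
```

```text
222 [(np.int64(80), np.int64(153)), (np.int64(81), np.int64(144)), (np.int64(82), np.int64(140)), (np.int64(75), np.int64(122)), (np.int64(59), np.int64(77)), (np.int64(56), np.int64(61)), (np.int64(55), np.int64(59)), (np.int64(60), np.int64(63)), (np.int64(60), np.int64(65)), (np.int64(63), np.int64(66)), (np.int64(65), np.int64(69)), (np.int64(66), np.int64(70)), (np.int64(67), np.int64(73)), (np.int64(67), np.int64(72)), (np.int64(66), np.int64(71)), (np.int64(64), np.int64(68)), (np.int64(62), np.int64(66)), (np.int64(67), np.int64(83)), (np.int64(70), np.int64(149)), (np.int64(72), np.int64(212)), (np.int64(72), np.int64(223)), (np.int64(72), np.int64(224)), (np.int64(73), np.int64(225)), (np.int64(73), np.int64(226))]
235 [(np.int64(71), np.int64(161)), (np.int64(71), np.int64(160)), (np.int64(72), np.int64(162)), (np.int64(72), np.int64(159)), (np.int64(66), np.int64(117)), (np.int64(67), np.int64(81)), (np.int64(72), np.int64(77)), (np.int64(81), np.int64(85)), (np.int64(85), np.int64(91)), (np.int64(90), np.int64(97)), (np.int64(98), np.int64(104)), (np.int64(103), np.int64
[... 3501 characters left out ...]
(59), np.int64(64)), (np.int64(62), np.int64(67)), (np.int64(64), np.int64(69)), (np.int64(67), np.int64(71)), (np.int64(69), np.int64(73)), (np.int64(71), np.int64(76)), (np.int64(73), np.int64(77)), (np.int64(74), np.int64(79)), (np.int64(75), np.int64(80)), (np.int64(74), np.int64(78)), (np.int64(71), np.int64(75)), (np.int64(68), np.int64(85)), (np.int64(78), np.int64(158)), (np.int64(98), np.int64(225)), (np.int64(104), np.int64(233)), (np.int64(105), np.int64(230))]
(240, 250) [ 0.4813 -0.0469  0.15  ]
(241, 250) [ 0.4813 -0.0458  0.15  ]
(237.5, 189.5) [ 0.4135 -0.0485  0.145 ]
(295, 189) [0.4132 0.0121 0.145 ]
(242, 308) [ 0.5507 -0.0454  0.157 ]
[ 0.31887408 -0.03032057  0.4707577 ]
```

```bash
cat >> h.py <<'E'
def loadw(f):
  z=np.load(f);return [z[k] for k in z]
def multi(obs):
  # obs: list of (cam(K,R,t), px)
  def f(X): return np.concatenate([(lambda p:p[:2]/p[2]-q)(K@(R@X+t)) for (K,R,t),q in obs])
  r=least_squares(f,[.45,-.04,.15]);return r.x,r.fun
E
python3 - <<'E'
from h import *
W=loadw("w1.npz");S=cam("scene");D=cam("side")
for n,w,s,d in(("elbow",(238.6,189.1),(245.7,202.5),(231.5,205)),("tip",(294.5,189),(228,195.8),(223.7,193.3)),("mouth",(242,301),(279.3,177),(272.5,188.3))):
  for o in([(W,w),(S,s)],[(W,w),(D,d)],[(W,w),(S,s),(D,d)]):
    x,e=multi(o);print(n,x.round(4),e.round(1))
# predicted key in images for check
for n in("scene","side"):
  print(n,proj(n,[[.417,-.0475,.15],[.417,-.0475,.143],[.417,.0145,.15],[.552,-.0457,.15],[.552,-.0457,.1675]]).round(1).tolist())
E
```

```text
elbow [ 0.4147 -0.0477  0.1393] [ 0. -0.  0. -0.]
elbow [ 0.4164 -0.0479  0.1353] [-0.   0.4 -1.1  0.6]
elbow [ 0.4156 -0.0478  0.1378] [-0.   0.4  0.3  0.4 -1.4  0. ]
tip [0.4166 0.013  0.1334] [-0.   0.1 -0.2  0. ]
tip [0.4171 0.0132 0.1319] [-0.   0.1 -0.3  0.1]
tip [0.4169 0.0131 0.1329] [-0.1  0.2 -0.1  0.2 -0.4 -0. ]
mouth [ 0.5464 -0.0456  0.1499] [ 0. -0.  0. -0.]
mouth [ 0.552  -0.0457  0.144 ] [ 0.2  0.9 -1.7  2. ]
mouth [ 0.5498 -0.0455  0.1471] [ 0.3  1.   0.8  0.4 -2.4  1.4]
scene [[246.1, 198.3], [246.2, 200.7], [227.2, 189.8], [280.7, 176.1], [280.8, 170.1]]
side [[230.4, 202.0], [230.5, 203.6], [222.9, 189.0], [270.8, 188.9], [270.9, 184.7]]
```

Run:
```python
from h import *
w=cv2.imread("pics/w1.png").astype(float)
K,R,t=loadw("w1.npz")
def back(p,zz):
  d=R.T@np.linalg.inv(K)@[p[0],p[1],1];c=-R.T@t;return c+d*(zz-c[2])/d[2]
# strongest blue drop per column
P=[]
for c in list(range(224,231))+list(range(252,332,2)):
  g=cv2.GaussianBlur(w[245:276,c-1:c+2,0].mean(1).reshape(-1,1),(1,5),0).ravel();d=np.diff(g);k=int(np.argmin(d));P.append((c,245+k+.5,int(d[k])))
print([(c,r) for c,r,_ in P])
X=np.array([back((c,r),.01) for c,r,_ in P])
for lo,hi in((224,231),(252,332),(224,332)):
  m=[(lo<=p[0]<=hi) for p in P];q=X[m];s=np.polyfit(q[:,1],q[:,0],1);r=q[:,0]-np.polyval(s,q[:,1]);k=abs(r)<.003;s=np.polyfit(q[k,1],q[k,0],1);print(lo,hi,s,k.sum(),"yaw",-np.arctan(s[0]))
```

```text
[(224, 266.5), (225, 266.5), (226, 266.5), (227, 266.5), (228, 266.5), (229, 266.5), (230, 266.5), (252, 262.5), (254, 263.5), (256, 263.5), (258, 264.5), (260, 264.5), (262, 264.5), (264, 264.5), (266, 264.5), (268, 264.5), (270, 273.5), (272, 261.5), (274, 261.5), (276, 261.5), (278, 261.5), (280, 261.5), (282, 261.5), (284, 261.5), (286, 261.5), (288, 261.5), (290, 261.5), (292, 261.5), (294, 261.5), (296, 264.5), (298, 264.5), (300, 264.5), (302, 263.5), (304, 263.5), (306, 263.5), (308, 263.5), (310, 263.5), (312, 263.5), (314, 263.5), (316, 263.5), (318, 263.5), (320, 263.5), (322, 263.5), (324, 263.5), (326, 263.5), (328, 263.5), (330, 263.5)]
224 231 [0.00446628 0.58169527] 7 yaw -0.004466250527341093
252 332 [-0.00392626  0.57712969] 27 yaw 0.003926235234918948
224 332 [-0.02663546  0.57834656] 33 yaw 0.026629164487718064
```

>>> send_rows --increments '[[[-15, -4, 0, -0.024, 1], [-20, -5, 0, 0, 1], [-21, -5, 0, 0, 1], [-20, -4, 0, 0, 1], [0, 0, 15, 0, 1], [0, 0, 22, 0, 1], [0, 0, 25, 0, 1], [0, 0, 25, 0, 1], [0, 0, 25, 0, 1], [0, 0, 25, 0, 1], [0, 0, 23, 0, 1], [0, 0, 15, 0, 1], [0, 0, 0, 0, 1], [0, 0, 0, 0, 1]]]'

```text
time: 3.48
tool_pos: [0.4753, -0.0466, 0.1257]
tcp_rot: [3.141, -0.001, -3.12]
ft_force: [-0.3, 0.1, 0.0]
gripper_width: 0.0914
grip_force: 0.0
```

Run:
```python
from h import *
s=arm.observe();print(s["tool_pos"],s["tcp_rot"],s["ft_force"])
cv2.imwrite("pics/s2.png",arm.grab_frame("scene")[:,:,::-1])
cv2.imwrite("pics/d2.png",arm.grab_frame("side")[:,:,::-1])
np.savez("w2.npz",*cam("wrist"));w=arm.grab_frame("wrist")[:,:,::-1];cv2.imwrite("pics/w2.png",w)
a=cv2.imread("pics/s2.png")[130:250,190:340]
o=np.hstack([cv2.resize(w,(400,300)),cv2.resize(a,(400,300),interpolation=cv2.INTER_CUBIC)])
cv2.imwrite("pics/m2.png",o)
```

```text
[ 0.47528218 -0.04664807  0.12574352] [ 3.14121985e+00 -1.46291907e-03 -3.11965748e+00] [-0.25995086  0.14284652  0.0302709 ]
```

View pics/m2.png

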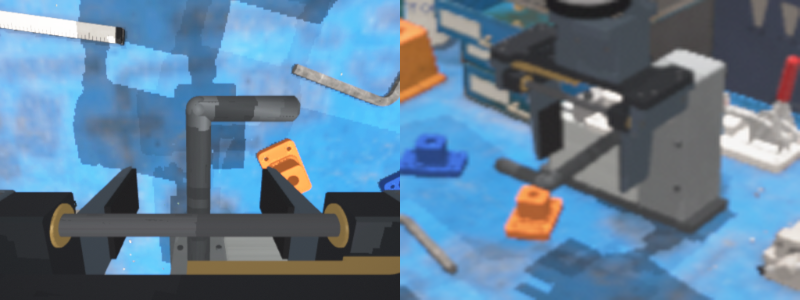

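The fingers straddle the long arm, which is centred between them (arm at column 197 of the half-size wrist view, fingers at 130 and 268), and clear of the short arm. Closing gently.

>>> send_rows --increments '[[[0, 0, 0, 0, 0], [0, 0, 0, 0, 0], [0, 0, 0, 0, 0], [0, 0, 0, 0, 0], [0, 0, 0, 0, 0], [0, 0, 0, 0, 0], [0, 0, 0, 0, 0], [0, 0, 0, 0, 0], [0, 0, 0, 0, 0], [0, 0, 0, 0, 0]]]' --force 15

```text
time: 4.47
tool_pos: [0.4756, -0.0468, 0.1259]
tcp_rot: [-3.142, -0.0, -3.117]
ft_force: [-0.2, 0.3, 0.1]
gripper_width: 0.0274
grip_force: 0.0
```

>>> send_rows --increments '[[[0, 0, 0, 0, 0], [0, 0, 0, 0, 0], [0, 0, 0, 0, 0], [0, 0, 0, 0, 0], [0, 0, 0, 0, 0], [0, 0, 0, 0, 0]]]'

```text
time: 4.97
tool_pos: [0.4756, -0.0469, 0.1259]
tcp_rot: [-3.141, 0.0, -3.117]
ft_force: [-0.3, -4.4, 0.6]
gripper_width: 0.0141
grip_force: 15.0
```

Width 14.1 mm: the pads are on the flats. Now lift to level, watching the force.

>>> send_rows --increments '[[[0, -0.5, -1, 0, 0], [0, -0.5, -1, 0, 0], [0, 0, -1, 0, 0], [0, 0, 0, 0, 0]]]'

```text
time: 5.3
tool_pos: [0.4753, -0.0475, 0.1289]
tcp_rot: [3.141, -0.001, -3.117]
ft_force: [-0.5, 1.0, -2.9]
gripper_width: 0.0143
grip_force: 15.0
```

>>> send_rows --increments '[[[0, 0, -1, 0, 0], [0, 0, -1, 0, 0], [0, 0, 0, 0, 0]]]'

```text
time: 5.55
tool_pos: [0.4753, -0.0476, 0.131]
tcp_rot: [3.141, -0.0, -3.117]
ft_force: [-0.7, 1.8, -4.5]
gripper_width: 0.0135
grip_force: 15.0
```

Run:
```python
from h import *
s=arm.observe();print(s["tool_pos"],s["ft_force"],s["torque"],s["tcp_rot"])
cv2.imwrite("pics/s3.png",arm.grab_frame("scene")[:,:,::-1]);cv2.imwrite("pics/d3.png",arm.grab_frame("side")[:,:,::-1])
np.savez("w3.npz",*cam("wrist"));cv2.imwrite("pics/w3.png",arm.grab_frame("wrist")[:,:,::-1])
f=lambda p,x,y,w,h,k:cv2.resize(cv2.imread(p)[y:y+h,x:x+w],(w*k,h*k),interpolation=cv2.INTER_CUBIC)
o=np.zeros((600,800,3),np.uint8)
a=f("pics/s3.png",215,165,80,50,5);o[:250,:400]=a
b=f("pics/d3.png",210,170,80,50,5);o[:250,400:800]=b
c=f("pics/w3.png",190,110,200,85,4);o[255:595,:800]=c
cv2.imwrite("pics/m3.png",o)
```

```text
[ 0.47532707 -0.04761424  0.13099566] [-0.72089473  1.80482163 -4.49193492] [0.40581324 0.4536166  0.17177598] [ 3.14137513e+00 -4.56055066e-04 -3.11723598e+00]
```

View pics/m3.png

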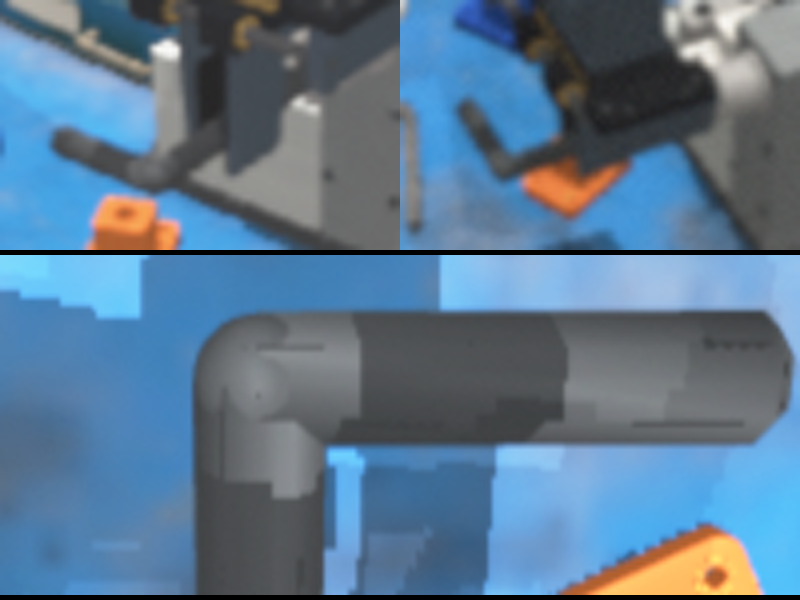

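Run:
```python
from h import *
W=loadw("w3.npz");S=cam("scene");D=cam("side")
for n,w,s,d in(("elbow",(255,140.75),(247,198),(231,202)),("tip",(385,140.75),(228,193.6),(224,191.6))):
  for o in([(W,w),(S,s)],[(W,w),(D,d)],[(W,w),(S,s),(D,d)]):
    x,e=multi(o);print(n,x.round(4),e.round(1))
K,R,t=W
def back(p,zz):
  d=R.T@np.linalg.inv(K)@[p[0],p[1],1];c=-R.T@t;return c+d*(zz-c[2])/d[2]
print(back((255,140.75),.15),back((254.2,170),.15),back((385,140.75),.15))
```

```text
elbow [ 0.415  -0.0493  0.152 ] [-0.1  0.1 -0.9  0.1]
elbow [ 0.4152 -0.0492  0.1512] [-0.   0.2 -1.   0.2]
elbow [ 0.4151 -0.0493  0.1518] [-0.2  0.3 -0.8  0.2 -1.   0.1]
tip [0.415  0.0152 0.1407] [-0.2  0.1 -1.4 -0.3]
tip [0.4155 0.0168 0.137 ] [-0.1  0.2 -1.6  0.1]
tip [0.4152 0.0155 0.1399] [-0.4  0.4 -1.4 -0.1 -1.6 -0.3]
[ 0.41524457 -0.04922385  0.15      ] [ 0.42923851 -0.04927031  0.15      ] [0.41380514 0.01155373 0.15      ]
```

>>> send_rows --increments '[[[0, 0, 0, 0, 0], [0, 0, 0, 0, 0], [0, 0, 0, 0, 0], [0, 0, 0, 0, 0]]]' --force 50

```text
time: 6.03
tool_pos: [0.4754, -0.0477, 0.1309]
tcp_rot: [3.141, -0.0, -3.117]
ft_force: [-2.5, 3.7, -3.5]
gripper_width: 0.0136
grip_force: 50.0
```

>>> send_rows --increments '[[[1, 0, 0, 0, 0], [2, 0, 0, 0, 0], [2, 0, 0, 0, 0], [3, 0, 0, 0, 0], [4, 0, 0, 0, 0], [0, 0, 0, 0, 0]]]'

```text
time: 6.53
tool_pos: [0.464, -0.0481, 0.1311]
tcp_rot: [-3.141, 0.001, -3.117]
ft_force: [0.6, 3.4, -6.5]
gripper_width: 0.0138
grip_force: 50.0
```

>>> send_rows --increments '[[[3, 0, 0, 0, 0], [4, 0, 0, 0, 0], [4, 0, 0, 0, 0], [5, 0, 0, 0, 0], [8, 0, 0, 0, 0], [12, 0, 0, 0, 0], [12, 0, 0, 0, 0], [0, 0, 0, 0, 0], [0, 0, 0, 0, 0]]]'

```text
time: 7.28
tool_pos: [0.4155, -0.0495, 0.1312]
tcp_rot: [-3.141, 0.001, -3.118]
ft_force: [1.3, -0.1, -3.0]
gripper_width: 0.0137
grip_force: 50.0
```

Run:
```python
from h import *
s=arm.observe();print(s["tool_pos"],s["ft_force"],s["torque"],s["gripper_width"])
cv2.imwrite("pics/s4.png",arm.grab_frame("scene")[:,:,::-1]);cv2.imwrite("pics/d4.png",arm.grab_frame("side")[:,:,::-1])
np.savez("w4.npz",*cam("wrist"));cv2.imwrite("pics/w4.png",arm.grab_frame("wrist")[:,:,::-1])
```

```text
[ 0.41546236 -0.04948189  0.13116645] [ 1.31145608 -0.08989439 -3.03565593] [ 0.03821289 -0.03734681  0.00194779] 0.013684959818847313
```

>>> send_rows --increments '[[[0, 0, 0, 0.06, 0], [0, 0, 0, 0.12, 0], [0, 0, 0, 0.12, 0], [0, 0, 0, 0.12, 0], [0, 0, 0, 0.12, 0], [0, 0, 0, 0.12, 0], [0, 0, 0, 0.12, 0], [0, 0, 0, 0.12, 0], [0, 0, 0, 0.12, 0], [0, 0, 0, 0.12, 0], [0, 0, 0, 0.12, 0], [0, 0, 0, 0.12, 0], [0, 0, 0, 0.12, 0], [0, 0, 0, 0.071, 0], [0, 0, 0, 0, 0], [0, 0, 0, 0, 0]]]'

```text
time: 8.77
tool_pos: [0.416, -0.0493, 0.1309]
tcp_rot: [3.141, 0.0, 1.598]
ft_force: [-0.0, 0.7, -2.1]
gripper_width: 0.0135
grip_force: 50.0
```

Run:
```python
from h import *
s=arm.observe();print(s["tool_pos"],s["tcp_rot"],s["ft_force"],s["torque"],s["joint_pos"])
cv2.imwrite("pics/s5.png",arm.grab_frame("scene")[:,:,::-1]);cv2.imwrite("pics/d5.png",arm.grab_frame("side")[:,:,::-1])
np.savez("w5.npz",*cam("wrist"));cv2.imwrite("pics/w5.png",arm.grab_frame("wrist")[:,:,::-1])
f=lambda p,x,y,w,h,W,H:cv2.resize(cv2.imread(p)[y:y+h,x:x+w],(W,H),interpolation=cv2.INTER_CUBIC)
g=s["tool_pos"]+[0,0,.0188]
p=proj("scene",[g])[0].astype(int);q=proj("side",[g])[0].astype(int);print(p,q)
o=np.zeros((600,800,3),np.uint8)
o[:300,:400]=f("pics/s5.png",p[0]-40,p[1]-35,100,75,400,300)
o[:300,400:]=f("pics/d5.png",q[0]-50,q[1]-40,100,75,400,300)
o[300:,:400]=f("pics/w5.png",0,0,512,384,400,300)
o[300:,400:]=f("pics/w5.png",180,80,200,150,400,300)
cv2.imwrite("pics/m5.png",o)
```

```text
[ 0.41601211 -0.04931773  0.13090678] [3.14134660e+00 1.26206090e-04 1.59751985e+00] [-0.01508741  0.66700437 -2.07442335] [-0.09404054  0.07468836 -0.03949514] [-2.60707656e-01  3.33295504e-01  1.93373634e+00 -6.68445377e-05
  8.74289076e-01 -2.87388323e-01]
[246 198] [230 202]
```

View pics/m5.png

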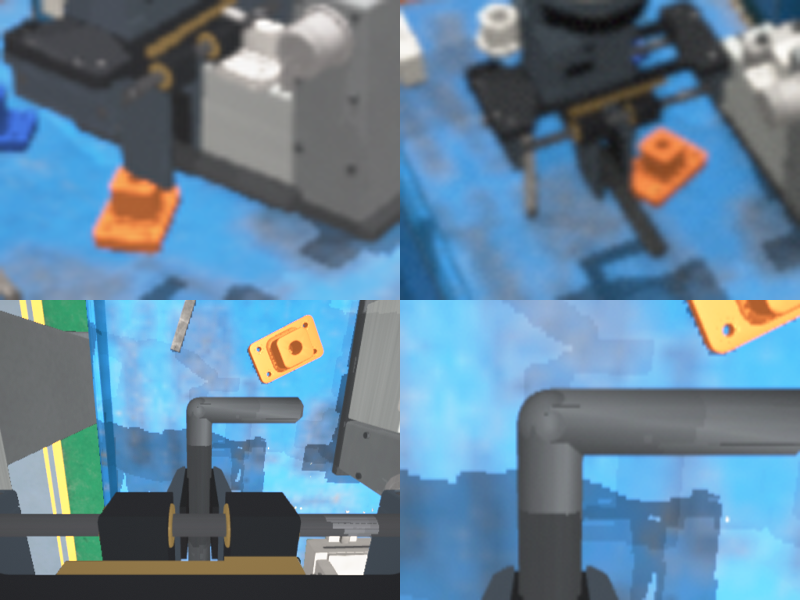

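Wrist view: key now has its short arm pointing towards the fixture (+x) and the long arm back under the gripper to the right; the orange decoy is well below. Check lever tilt by projecting the lever tip (side view, tip near pixel (245,225)).

Run:
```python
from h import *
a=.0245
L=np.array([np.sin(a),-np.cos(a),0])
g=np.array([.416,-.0493,.1497])
for el in(-4,-2,0,2,4):
  d=L*np.cos(np.radians(el))+[0,0,np.sin(np.radians(el))]
  T=g+d*.1; E=g-d*.06
  print(el,"tip scene",proj("scene",T).round(1),"side",proj("side",T).round(1),"elbow",E.round(4))
print("grip",proj("scene",g),proj("side",g))
W=loadw("w5.npz");K,R,t=W
def pw(X):
  p=K@(R@X+t);return p[:2]/p[2]
S=np.array([np.cos(a),np.sin(a),0])
for roll in(-8,-4,0,4,8):
  s=S*np.cos(np.radians(roll))+[0,0,np.sin(np.radians(roll))]
  E=g-L*.06;print("roll",roll,"short tip wrist",pw(E+s*.062).round(1),"elbow",pw(E).round(1))
# edges numerically: side image along lever
d5=cv2.imread("pics/d5.png").astype(int)
for r in range(210,230,2): print(r,[int(v) for v in d5[r,228:256,0]])
w=cv2.imread("pics/w5.png").astype(int)
print("wrist row edges, cols across short arm end");
for r in(135,140): print(r,[int(v) for v in w[r,375:395,0]])
for c in(290,330,370): print(c,[int(v) for v in w[115:165,c,0]])
```

```text
-4 tip scene [[280.2 215.6]] side [[244.1 226.6]] elbow [0.4145 0.0105 0.1539]
-2 tip scene [[280.3 214.4]] side [[244.1 225.8]] elbow [0.4145 0.0106 0.1518]
0 tip scene [[280.3 213.1]] side [[244.1 225. ]] elbow [0.4145 0.0107 0.1497]
2 tip scene [[280.3 211.8]] side [[244.1 224.2]] elbow [0.4145 0.0106 0.1476]
4 tip scene [[280.2 210.5]] side [[244.  223.3]] elbow [0.4145 0.0105 0.1455]
grip [[246.43904619 198.7882678 ]] [[230.28485264 202.53206336]]
roll -8 short tip wrist [378.4 139.4] elbow [254.1 141.6]
roll -4 short tip wrist [382.6 140.6] elbow [254.1 141.6]
roll 0 short tip wrist [386.4 141.8] elbow [254.1 141.6]
roll 4 short tip wrist [389.8 143.1] elbow [254.1 141.6]
roll 8 short tip wrist [392.7 144.5] elbow [254.1 141.6]
210 [106, 77, 84, 119, 127, 88, 61, 56, 56, 51, 50, 54, 59, 67, 73, 72, 67, 68, 71, 94, 139, 180, 199, 207, 207, 211, 212, 211]
212 [154, 141, 143, 163, 168, 151, 112, 71, 59, 59, 61, 80, 105, 111, 89, 63, 65, 93, 142, 186, 207, 211, 212, 213, 214, 217, 216, 216]
214 [162, 161, 164, 170, 174, 176, 157, 115, 73, 60, 63, 74, 102, 137, 155, 161, 168, 184, 2
[... 1333 characters left out ...]
36, 222, 157, 103, 99, 102, 106, 110, 114, 116, 120, 124, 126, 127, 127, 128, 129, 127, 125, 123, 120, 117, 113, 111, 108, 106, 104, 101, 99, 96, 93, 90, 86, 82, 90, 159, 230, 245, 246, 246, 246, 246, 245]
330 [239, 241, 241, 242, 243, 243, 244, 243, 228, 157, 95, 89, 93, 97, 97, 102, 105, 108, 113, 114, 116, 117, 117, 118, 119, 122, 124, 127, 132, 137, 134, 130, 128, 125, 121, 118, 117, 113, 107, 102, 96, 99, 155, 221, 238, 239, 239, 239, 238, 238]
370 [252, 252, 252, 252, 252, 252, 252, 252, 242, 165, 87, 78, 83, 85, 90, 93, 95, 98, 104, 108, 110, 112, 113, 116, 117, 120, 123, 125, 126, 126, 128, 130, 131, 133, 133, 130, 114, 101, 119, 117, 111, 112, 177, 240, 250, 251, 251, 251, 251, 251]
```

Run:
```python
import cv2
s=cv2.imread("pics/s5.png").astype(int);z=cv2.imread("pics/s0.png") if 0 else cv2.imread("pics/scene0.png").astype(int)
for c in range(260,288,3):
  print(c,[int(v) for v in s[196:224,c].sum(1)//3], "| bg",[int(v) for v in z[196:224,c].sum(1)//3])
```

```text
260 [150, 150, 150, 149, 147, 136, 104, 78, 76, 75, 75, 73, 79, 125, 148, 152, 155, 157, 159, 160, 160, 159, 161, 162, 162, 160, 160, 161] | bg [118, 146, 155, 157, 155, 154, 150, 127, 102, 81, 73, 94, 145, 163, 164, 165, 167, 168, 170, 170, 170, 170, 171, 172, 172, 171, 171, 171]
263 [149, 149, 150, 150, 149, 148, 136, 106, 82, 75, 76, 75, 75, 76, 105, 139, 149, 154, 157, 158, 160, 160, 161, 162, 163, 162, 161, 162] | bg [155, 157, 157, 157, 157, 155, 153, 152, 142, 112, 81, 71, 86, 132, 148, 156, 161, 166, 169, 170, 171, 171, 172, 174, 174, 174, 172, 173]
266 [147, 149, 149, 150, 150, 150, 148, 143, 112, 85, 80, 81, 81, 77, 76, 89, 130, 149, 158, 160, 160, 162, 165, 165, 164, 162, 163, 165] | bg [155, 155, 156, 157, 158, 157, 156, 154, 152, 143, 109, 80, 70, 76, 94, 114, 148, 162, 170, 173, 173, 175, 178, 178, 178, 175, 174, 177]
269 [147, 147, 148, 147, 149, 150, 149, 148, 144, 118, 90, 82, 82, 81, 79, 75, 80, 124, 147, 149, 149, 149, 151, 154, 157, 160, 161, 158] | bg [154, 153, 154, 156, 157, 157, 156, 155, 154, 153, 151, 123, 85, 70, 71, 84, 104, 142, 160, 161, 162, 163, 165, 1
[... 991 characters left out ...]
, 141] | bg [107, 106, 102, 94, 87, 98, 104, 105, 106, 106, 106, 105, 105, 106, 106, 104, 92, 74, 66, 65, 75, 99, 121, 130, 134, 141, 151, 156]
284 [107, 108, 107, 107, 108, 107, 107, 107, 107, 107, 107, 107, 108, 107, 107, 107, 108, 101, 81, 68, 66, 71, 85, 109, 128, 133, 122, 101] | bg [104, 105, 105, 105, 105, 106, 105, 105, 105, 105, 106, 105, 105, 105, 106, 107, 106, 99, 79, 67, 67, 72, 89, 121, 142, 146, 136, 115]
287 [106, 106, 107, 107, 108, 107, 108, 107, 108, 107, 108, 108, 108, 109, 108, 107, 107, 106, 100, 83, 69, 66, 71, 81, 87, 87, 85, 87] | bg [104, 105, 105, 105, 105, 106, 106, 106, 106, 106, 106, 108, 112, 112, 112, 112, 112, 111, 105, 89, 74, 69, 74, 91, 102, 103, 100, 102]
```

Lever slope in the scene image indicates about +2° elevation (tip up), within tolerance. To get the exact height of the short arm I'll touch it lightly on the top of the boss (known 167.5 mm).

>>> send_rows --increments '[[[0, 0, -11, 0, 0], [0, 0, -15, 0, 0], [0, 0, -15, 0, 0], [-8, 11, 0, 0, 0], [-12, 18, 0, 0, 0], [-12, 18, 0, 0, 0], [-12, 18, 0, 0, 0], [-10, 14, 0, 0, 0], [-6.5, 9, 0, 0, 0], [0, 0, 0, 0, 0], [0, 0, 0, 0, 0], [0, 0, 0, 0, 0]]]'

```text
time: 9.92
tool_pos: [0.504, -0.1071, 0.1717]
tcp_rot: [-3.14, -0.0, 1.595]
ft_force: [-0.2, -0.6, -2.6]
gripper_width: 0.0138
grip_force: 50.0
```

>>> send_rows --increments '[[[0, 0, 3, 0, 0], [0, 0, 2, 0, 0], [0, 0, 1, 0, 0], [0, 0, 0, 0, 0]]]'

```text
time: 10.25
tool_pos: [0.5046, -0.1074, 0.1657]
tcp_rot: [-3.141, -0.0, 1.595]
ft_force: [-0.3, -0.4, -2.4]
gripper_width: 0.0134
grip_force: 50.0
```

>>> send_rows --increments '[[[0, 0, 1, 0, 0], [0, 0, 1, 0, 0], [0, 0, 1, 0, 0], [0, 0, 0, 0, 0]]]'

```text
time: 10.58
tool_pos: [0.505, -0.1076, 0.1627]
tcp_rot: [-3.141, -0.0, 1.595]
ft_force: [-0.2, 0.3, -1.5]
gripper_width: 0.0135
grip_force: 50.0
```

>>> send_rows --increments '[[[0, 0, 0.5, 0, 0], [0, 0, 0.5, 0, 0], [0, 0, 0, 0, 0]]]'

```text
time: 10.83
tool_pos: [0.505, -0.1076, 0.1618]
tcp_rot: [-3.141, -0.0, 1.595]
ft_force: [-0.4, 0.1, -1.9]
gripper_width: 0.0138
grip_force: 50.0
```

>>> send_rows --increments '[[[0, 0, 0.5, 0, 0], [0, 0, 0.5, 0, 0], [0, 0, 0, 0, 0]]]'

```text
time: 11.08
tool_pos: [0.505, -0.1076, 0.1608]
tcp_rot: [-3.141, -0.0, 1.595]
ft_force: [0.0, 0.3, -2.8]
gripper_width: 0.014
grip_force: 50.0
```

>>> send_rows --increments '[[[0, 0, 0.5, 0, 0], [0, 0, 0.5, 0, 0], [0, 0, 0, 0, 0]]]'

```text
time: 11.33
tool_pos: [0.505, -0.1076, 0.1598]
tcp_rot: [-3.141, -0.0, 1.595]
ft_force: [-0.2, -1.0, -1.9]
gripper_width: 0.0137
grip_force: 50.0
```

>>> send_rows --increments '[[[0, 0, 0.5, 0, 0], [0, 0, 0.5, 0, 0], [0, 0, 0, 0, 0]]]'

```text
time: 11.58
tool_pos: [0.505, -0.1076, 0.1588]
tcp_rot: [-3.141, -0.0, 1.595]
ft_force: [0.8, -0.4, -2.9]
gripper_width: 0.0135
grip_force: 50.0
```

>>> send_rows --increments '[[[0, 0, 0.5, 0, 0], [0, 0, 0, 0, 0]]]'

```text
time: 11.75
tool_pos: [0.505, -0.1076, 0.1584]
tcp_rot: [-3.142, 0.0, 1.595]
ft_force: [0.0, -0.9, -2.9]
gripper_width: 0.014
grip_force: 50.0
```

>>> send_rows --increments '[[[0, 0, 0.5, 0, 0], [0, 0, 0.5, 0, 0], [0, 0, 0, 0, 0]]]'

```text
time: 12.0
tool_pos: [0.505, -0.1076, 0.1573]
tcp_rot: [-3.142, -0.0, 1.595]
ft_force: [1.2, -0.2, -2.8]
gripper_width: 0.014
grip_force: 50.0
```

>>> send_rows --increments '[[[0, 0, 0.5, 0, 0], [0, 0, 0.5, 0, 0], [0, 0, 0, 0, 0]]]'

```text
time: 12.25
tool_pos: [0.505, -0.1076, 0.1563]
tcp_rot: [-3.141, -0.0, 1.595]
ft_force: [-1.0, 0.3, -1.9]
gripper_width: 0.0141
grip_force: 50.0
```

>>> send_rows --increments '[[[0, 0, 0.5, 0, 0], [0, 0, 0.5, 0, 0], [0, 0, 0, 0, 0]]]'

```text
time: 12.5
tool_pos: [0.505, -0.1076, 0.1553]
tcp_rot: [-3.141, -0.0, 1.595]
ft_force: [-0.1, 0.2, -2.8]
gripper_width: 0.0136
grip_force: 50.0
```

>>> send_rows --increments '[[[0, 0, 0.5, 0, 0], [0, 0, 0.5, 0, 0], [0, 0, 0, 0, 0]]]'

```text
time: 12.75
tool_pos: [0.5051, -0.1076, 0.1544]
tcp_rot: [3.141, 0.0, 1.595]
ft_force: [-0.8, -0.9, -0.1]
gripper_width: 0.0137
grip_force: 50.0
```

>>> send_rows --increments '[[[0, 0, 0, 0, 0], [0, 0, 0, 0, 0]]]'

```text
time: 12.92
tool_pos: [0.5051, -0.1076, 0.1545]
tcp_rot: [3.141, 0.0, 1.595]
ft_force: [-0.8, -0.6, 0.3]
gripper_width: 0.0137
grip_force: 50.0
```

>>> send_rows --increments '[[[0, 0, 0.5, 0, 0], [0, 0, 0, 0, 0]]]'

```text
time: 13.08
tool_pos: [0.5051, -0.1077, 0.154]
tcp_rot: [3.141, 0.0, 1.595]
ft_force: [-1.8, -1.3, 2.9]
gripper_width: 0.0138
grip_force: 50.0
```

Run:
```python
from h import *
s=arm.observe();print(s["tool_pos"],s["ft_force"],s["torque"])
np.savez("w6.npz",*cam("wrist"));cv2.imwrite("pics/w6.png",arm.grab_frame("wrist")[:,:,::-1])
cv2.imwrite("pics/s6.png",arm.grab_frame("scene")[:,:,::-1])
w=cv2.imread("pics/w6.png").astype(int)
for r in(130,140,150):print(r,[int(v) for v in w[r,300:460:3].mean(1)])
for c in (290,330,370):print(c,[int(v) for v in w[112:170,c].mean(1)])
```

```text
[ 0.50508463 -0.10766861  0.15402095] [-1.83694254 -1.26328201  2.90051559] [0.06471823 0.18617807 0.07199494]
130 [90, 90, 89, 88, 88, 87, 87, 85, 90, 90, 89, 89, 88, 86, 85, 84, 83, 82, 81, 80, 79, 79, 78, 77, 77, 77, 75, 75, 76, 225, 233, 232, 230, 230, 229, 230, 233, 234, 177, 114, 236, 230, 158, 96, 94, 110, 143, 167, 180, 190, 196, 196, 196, 196]
140 [106, 107, 107, 105, 105, 104, 113, 115, 115, 104, 102, 99, 101, 107, 107, 106, 106, 104, 104, 103, 103, 102, 101, 100, 99, 99, 98, 97, 97, 95, 232, 232, 230, 230, 230, 231, 233, 236, 129, 138, 238, 197, 135, 94, 96, 127, 159, 173, 177, 195, 195, 196, 196, 196]
150 [85, 84, 85, 87, 95, 97, 89, 89, 90, 90, 92, 92, 99, 103, 102, 104, 105, 105, 106, 107, 108, 109, 109, 110, 111, 111, 111, 110, 108, 207, 216, 216, 218, 217, 221, 224, 226, 133, 116, 222, 224, 117, 95, 93, 111, 144, 167, 179, 193, 193, 195, 195, 195, 195]
290 [158, 158, 158, 158, 159, 160, 161, 160, 159, 158, 156, 142, 107, 82, 82, 85, 88, 91, 93, 94, 87, 84, 101, 105, 106, 106, 107, 106, 104, 103, 100, 98, 96, 93, 90, 88, 86, 83, 81, 80, 77, 74, 72, 68, 68, 87, 125, 149, 152, 153, 153, 154, 154, 154, 155, 155, 154, 154]
330 [138, 139, 139, 127, 104, 101, 102, 97, 89, 88, 87, 83, 75, 73, 76, 79, 83, 85, 89, 93, 97, 101, 104, 105, 106, 107, 103, 100, 102, 103, 105, 105, 104, 102, 100, 97, 95, 93, 92, 90, 88, 86, 85, 81, 76, 79, 96, 107, 108, 109, 109, 113, 139, 167, 169, 168, 168, 167]
370 [229, 229, 231, 232, 230, 226, 226, 225, 224, 223, 202, 138, 92, 65, 64, 68, 70, 73, 77, 80, 84, 88, 90, 91, 93, 94, 96, 98, 100, 102, 104, 105, 106, 107, 108, 110, 111, 111, 110, 105, 102, 102, 98, 94, 87, 97, 145, 182, 182, 176, 168, 158, 150, 133, 111, 105, 104, 106]
```

Contact began at TCP z ≈ 0.1549, so the short arm's centre is 20.7 mm above the TCP; for the socket at 150 mm TCP z must be 0.1293. Lift, back off, go down in front of the mouth, and enter.

>>> send_rows --increments '[[[0, 0, -3, 0, 0], [0, 0, -5, 0, 0], [0, -10, 0, 0, 0], [0, -14, 0, 0, 0], [0, -6, 0, 0, 0], [0, 0, 0, 0, 0], [0, 0, 10, 0, 0], [0, 0, 13, 0, 0], [0, 0, 9.5, 0, 0], [0, 0, 0, 0, 0], [0, 0, 0, 0, 0], [0, 0, 0, 0, 0]]]'

```text
time: 14.18
tool_pos: [0.4754, -0.1084, 0.1297]
tcp_rot: [3.141, 0.0, 1.595]
ft_force: [-0.0, 0.1, -3.1]
gripper_width: 0.0136
grip_force: 50.0
```

>>> send_rows --increments '[[[0, 3, 0.3, 0, 0], [0, 3, 0, 0, 0], [0, 3, 0, 0, 0], [0, 3, 0, 0, 0], [0, 0, 0, 0, 0]]]'

```text
time: 14.6
tool_pos: [0.4879, -0.1081, 0.1293]
tcp_rot: [3.141, 0.0, 1.595]
ft_force: [0.5, 0.3, -1.5]
gripper_width: 0.0135
grip_force: 50.0
```

>>> send_rows --increments '[[[0, 2, 0, 0, 0], [0, 2, 0, 0, 0], [0, 2, 0, 0, 0], [0, 0, 0, 0, 0]]]'

```text
time: 14.93
tool_pos: [0.4913, -0.108, 0.1287]
tcp_rot: [-3.138, 0.0, 1.595]
ft_force: [-10.4, -5.3, 1.2]
gripper_width: 0.0135
grip_force: 50.0
```

>>> send_rows --increments '[[[0, -3, 0, 0, 0], [-0.8, -1, -0.6, 0, 0], [0, 0, 0, 0, 0], [0, 1.5, 0, 0, 0], [0, 1.5, 0, 0, 0], [0, 1, 0, 0, 0], [0, 0, 0, 0, 0]]]'

```text
time: 15.52
tool_pos: [0.4913, -0.1089, 0.1293]
tcp_rot: [-3.138, 0.0, 1.596]
ft_force: [-12.5, -6.1, 2.4]
gripper_width: 0.0135
grip_force: 50.0
```

>>> send_rows --increments '[[[0, 1, 0, 0, 0], [0, 1, 0, 0, 0], [0, 0, 0, 0, 0]]]'

```text
time: 15.77
tool_pos: [0.4916, -0.109, 0.1289]
tcp_rot: [-3.134, 0.0, 1.596]
ft_force: [-22.2, -11.5, 4.0]
gripper_width: 0.0134
grip_force: 50.0
```

>>> send_rows --increments '[[[0, -4, 0, 0, 0], [-1.2, -1, -0.5, 0, 0], [0, 0, 0, 0, 0], [0, 1.5, 0, 0, 0], [0, 1.5, 0, 0, 0], [0, 1, 0, 0, 0], [0, 0, 0, 0, 0]]]'

```text
time: 16.35
tool_pos: [0.4915, -0.1101, 0.1296]
tcp_rot: [-3.136, 0.0, 1.596]
ft_force: [-19.3, -9.9, 3.4]
gripper_width: 0.0136
grip_force: 50.0
```

Run:
```python
from h import *
s=arm.observe();print(s["tool_pos"],s["ft_force"],s["torque"])
np.savez("w7.npz",*cam("wrist"));cv2.imwrite("pics/w7.png",arm.grab_frame("wrist")[:,:,::-1])
cv2.imwrite("pics/s7.png",arm.grab_frame("scene")[:,:,::-1]);cv2.imwrite("pics/d7.png",arm.grab_frame("side")[:,:,::-1])
f=lambda p,x,y,w,h,W,H:cv2.resize(cv2.imread(p)[y:y+h,x:x+w],(W,H),interpolation=cv2.INTER_CUBIC)
o=np.zeros((600,800,3),np.uint8)
o[:300,:400]=f("pics/s7.png",245,150,80,60,400,300)
o[:300,400:]=f("pics/d7.png",235,165,80,60,400,300)
o[300:]=f("pics/w7.png",240,90,200,75,800,300)
cv2.imwrite("pics/m7.png",o)
```

```text
[ 0.49150539 -0.11011684  0.12963303] [-19.26322498  -9.92538875   3.42448027] [-1.4770085   3.00787896  0.49919148]
```

View pics/m7.png

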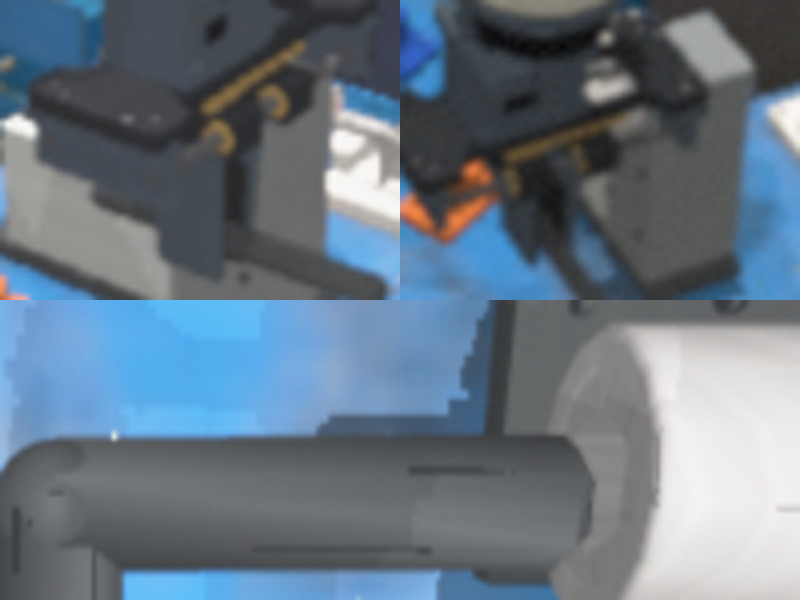

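Last picture: the short arm's end (rows 437–570, centre ≈503) stands at the boss face but lower in the image (too far to −y) than the boss centre (≈475–480), i.e. my sideways steps went the wrong way; the lateral force was friction. Measure both edges exactly.

Run:
```python
from h import *
w=cv2.imread("pics/w7.png").astype(int)
K,R,t=loadw("w7.npz")
def back(p,zz):
  d=R.T@np.linalg.inv(K)@[p[0],p[1],1];c=-R.T@t;return c+d*(zz-c[2])/d[2]
print("cam",-R.T@t)
for c in(410,415,420):print(c,[int(v) for v in w[84:106,c].mean(1)],[int(v) for v in w[160:190,c].mean(1)])
for c in(300,340,370):print(c,[int(v) for v in w[115:170,c].mean(1)])
for p in((415,96),(415,172),(340,124.5),(340,157.5),(255,140.75),(388,141)):print(p,back(p,.15).round(4))
```

```text
cam [ 0.49119805 -0.02943678  0.29956229]
410 [100, 100, 101, 101, 101, 101, 101, 101, 101, 101, 103, 116, 147, 173, 188, 194, 200, 206, 211, 214, 218, 222] [213, 208, 205, 204, 203, 199, 195, 190, 185, 175, 164, 154, 138, 144, 171, 175, 175, 175, 176, 176, 176, 176, 175, 176, 176, 175, 175, 175, 174, 173]
415 [100, 99, 99, 100, 99, 99, 99, 99, 100, 100, 101, 115, 146, 171, 183, 189, 195, 200, 205, 210, 215, 219] [213, 213, 211, 207, 203, 200, 196, 194, 187, 175, 165, 155, 136, 107, 107, 135, 167, 175, 177, 176, 176, 176, 175, 175, 176, 176, 175, 175, 174, 174]
420 [60, 60, 59, 59, 59, 60, 60, 59, 65, 83, 100, 114, 145, 172, 182, 187, 193, 198, 203, 209, 215, 219] [218, 214, 210, 207, 205, 202, 198, 192, 185, 176, 169, 160, 139, 108, 103, 103, 105, 119, 153, 172, 175, 175, 174, 174, 175, 175, 176, 176, 175, 175]
300 [169, 169, 173, 179, 179, 179, 179, 178, 159, 105, 84, 86, 89, 92, 95, 99, 100, 104, 107, 110, 110, 112, 113, 113, 114, 115, 114, 112, 109, 107, 103, 101, 99, 96, 94, 92, 90, 87, 82, 80, 76, 76, 108, 150, 166, 167, 167, 168, 169, 169, 170, 169, 169, 168, 168]
340 [151, 149, 147, 129, 94, 88, 89, 89, 85, 74, 74, 77, 79, 84, 86, 89, 92, 96, 98, 101, 101, 103, 103, 105, 106, 107, 110, 111, 112, 112, 112, 110, 108, 106, 103, 101, 92, 87, 98, 96, 91, 87, 112, 148, 163, 164, 166, 167, 169, 172, 174, 177, 179, 181, 182]
370 [102, 101, 102, 102, 102, 102, 102, 100, 88, 68, 68, 71, 75, 78, 81, 84, 86, 89, 94, 98, 99, 100, 103, 104, 106, 109, 111, 113, 114, 115, 117, 117, 119, 120, 121, 119, 114, 109, 108, 105, 99, 90, 82, 79, 78, 78, 95, 113, 116, 115, 116, 117, 117, 118, 118]
(415, 96) [ 0.5614 -0.0279  0.15  ]
(415, 172) [ 0.5672 -0.0624  0.15  ]
(340, 124.5) [ 0.5294 -0.0412  0.15  ]
(340, 157.5) [ 0.5309 -0.0564  0.15  ]
(255, 140.75) [ 0.4908 -0.0496  0.15  ]
(388, 141) [ 0.5523 -0.0481  0.15  ]
```

>>> send_rows --increments '[[[0, -5, 0, 0, 0], [3, -1, 0, 0, 0], [0, 0, 0, 0, 0], [0, 2, 0, 0, 0], [0, 1.5, 0, 0, 0], [0, 1.5, 0, 0, 0], [0, 1, 0, 0, 0], [0, 0, 0, 0, 0]]]'

```text
time: 17.17
tool_pos: [0.4916, -0.1071, 0.1297]
tcp_rot: [-3.136, 0.0, 1.596]
ft_force: [-18.0, -8.8, 5.2]
gripper_width: 0.0135
grip_force: 50.0
```

>>> send_rows --increments '[[[0, 1, 0, 0, 0], [0, 1, 0, 0, 0], [0, 0, 0, 0, 0]]]'

```text
time: 17.42
tool_pos: [0.4919, -0.1072, 0.1293]
tcp_rot: [-3.133, 0.0, 1.596]
ft_force: [-26.9, -14.3, 5.3]
gripper_width: 0.0138
grip_force: 50.1
```

>>> send_rows --increments '[[[0, -4, 0, 0, 0], [0, -2, -1.3, 0, 0], [0, 0, 0, 0, 0], [0, 2, 0, 0, 0], [0, 2, 0, 0, 0], [0, 1, 0, 0, 0], [0, 0, 0, 0, 0]]]'

```text
time: 18.0
tool_pos: [0.492, -0.1072, 0.1309]
tcp_rot: [-3.135, 0.0, 1.596]
ft_force: [-22.0, -11.2, 5.1]
gripper_width: 0.0139
grip_force: 50.1
```

>>> send_rows --increments '[[[0, -4, 0, 0, 0], [0, -1, -1.3, 0, 0], [0, 0, 0, 0, 0], [0, 2, 0, 0, 0], [0, 2, 0, 0, 0], [0, 1, 0, 0, 0], [0, 0, 0, 0, 0]]]'

```text
time: 18.58
tool_pos: [0.4959, -0.1069, 0.1331]
tcp_rot: [3.14, 0.0, 1.595]
ft_force: [-1.6, 1.3, 0.9]
gripper_width: 0.0135
grip_force: 50.0
```

It has entered about 4 mm. Continue gently, watching the forces.

>>> send_rows --increments '[[[0, 1.5, -0.4, 0, 0], [0, 1.5, 0, 0, 0], [0, 0, 0, 0, 0]]]'

```text
time: 18.83
tool_pos: [0.4986, -0.1068, 0.1333]
tcp_rot: [3.141, 0.0, 1.595]
ft_force: [0.4, 0.1, 0.7]
gripper_width: 0.0138
grip_force: 50.0
```

>>> send_rows --increments '[[[0, 2, 0, 0, 0], [0, 2, 0, 0, 0], [0, 0, 0, 0, 0]]]'

```text
time: 19.08
tool_pos: [0.5024, -0.1067, 0.1333]
tcp_rot: [3.141, 0.0, 1.595]
ft_force: [-1.5, 1.4, 2.3]
gripper_width: 0.0136
grip_force: 50.0
```

>>> send_rows --increments '[[[0, 2, -0.3, 0, 0], [0, 2, -0.3, 0, 0], [0, 0, 0, 0, 0]]]'

```text
time: 19.33
tool_pos: [0.5065, -0.1066, 0.1338]
tcp_rot: [3.141, 0.0, 1.595]
ft_force: [-0.4, 0.4, -1.5]
gripper_width: 0.0135
grip_force: 50.0
```

>>> send_rows --increments '[[[0, 2, -0.2, 0, 0], [0, 2, -0.2, 0, 0], [0, 0, 0, 0, 0]]]'

```text
time: 19.58
tool_pos: [0.5105, -0.1065, 0.1342]
tcp_rot: [3.141, 0.0, 1.595]
ft_force: [-0.8, 0.7, -2.2]
gripper_width: 0.0135
grip_force: 50.0
```

>>> send_rows --increments '[[[0, 2, 0, 0, 0], [0, 2, 0, 0, 0], [0, 0, 0, 0, 0]]]'

```text
time: 19.83
tool_pos: [0.5144, -0.1064, 0.1342]
tcp_rot: [3.141, 0.0, 1.595]
ft_force: [0.0, -0.4, -1.6]
gripper_width: 0.0138
grip_force: 50.0
```

>>> send_rows --increments '[[[0, 1.5, 0, 0, 0], [0, 1.5, 0, 0, 0], [0, 1.5, 0, 0, 0], [0, 0, 0, 0, 0]]]'

```text
time: 20.17
tool_pos: [0.5188, -0.1063, 0.1342]
tcp_rot: [3.141, 0.0, 1.595]
ft_force: [0.3, 1.1, -2.5]
gripper_width: 0.0138
grip_force: 50.0
```

>>> send_rows --increments '[[[0, 1, 0, 0, 0], [0, 1, 0, 0, 0], [0, 0, 0, 0, 0]]]'

```text
time: 20.42
tool_pos: [0.5191, -0.1064, 0.1339]
tcp_rot: [-3.139, 0.0, 1.595]
ft_force: [-8.7, -4.2, 0.6]
gripper_width: 0.0135
grip_force: 50.0
```

>>> send_rows --increments '[[[0, 1, 0, 0, 0], [0, 1, 0, 0, 0], [0, 0, 0, 0, 0]]]'

```text
time: 20.67
tool_pos: [0.5194, -0.1066, 0.1336]
tcp_rot: [-3.135, 0.0, 1.596]
ft_force: [-19.2, -9.5, 4.8]
gripper_width: 0.0135
grip_force: 50.0
```

Seated: bottomed 28 mm past the face contact. Relax the push, open partly, rise, and measure the lever numerically.

>>> send_rows --increments '[[[0, -1.2, 0, 0, 0], [0, 0, 0, 0, 0], [0, 0, 0, 0, 0.45], [0, 0, 0, 0, 0.45], [0, 0, 0, 0, 0.45], [0, 0, 0, 0, 0.45], [0, 0, 0, 0, 0.45], [0, 0, 0, 0, 0.45]]]'

```text
time: 21.33
tool_pos: [0.5214, -0.1062, 0.1343]
tcp_rot: [3.141, 0.0, 1.595]
ft_force: [0.3, 0.2, 0.5]
gripper_width: 0.0412
grip_force: 0.0
```

>>> send_rows --increments '[[[0, 0, -6, 0, 0.45], [0, 0, -15, 0, 0.45], [0, 0, -25, 0, 0.45], [0, 0, -25, 0, 0.45], [0, 0, -15, 0, 0.45], [0, 0, 0, 0, 0], [0, 0, 0, 0, 0]]]'

```text
time: 21.92
tool_pos: [0.5217, -0.1063, 0.2211]
tcp_rot: [3.14, 0.001, 1.595]
ft_force: [0.1, -0.1, -0.2]
gripper_width: 0.0306
grip_force: 0.0
```

Run:
```python
from h import *
s=arm.observe();print(s["tool_pos"],s["ft_force"],s["gripper_width"])
cv2.imwrite("pics/s8.png",arm.grab_frame("scene")[:,:,::-1]);cv2.imwrite("pics/d8.png",arm.grab_frame("side")[:,:,::-1])
np.savez("w8.npz",*cam("wrist"));cv2.imwrite("pics/w8.png",arm.grab_frame("wrist")[:,:,::-1])
E0=np.array([.517,-.046,.15]);a=.022
for el in(-10,-5,0,5):
  e=np.radians(el);T=E0+.16*np.array([np.sin(a)*np.cos(e),-np.cos(a)*np.cos(e),np.sin(e)])
  print(el,proj("scene",[E0,E0*.25+T*.75,T]).round(1).tolist(),proj("side",[E0,E0*.25+T*.75,T]).round(1).tolist())
i=cv2.imread("pics/s8.png").astype(int)
for c in range(290,332,4):print(c,[int(v) for v in i[180:232,c].mean(1)])
```

```text
[ 0.5216791  -0.10632897  0.22109616] [ 0.11363908 -0.14551098 -0.21976604] 0.030561602209658194
-10 [[272.2, 181.5], [311.2, 204.1], [325.0, 212.1]] [[260.5, 192.2], [278.1, 222.7], [284.3, 233.5]]
-5 [[272.2, 181.5], [311.9, 200.6], [326.0, 207.5]] [[260.5, 192.2], [278.4, 220.6], [284.9, 230.7]]
0 [[272.2, 181.5], [312.2, 197.0], [326.6, 202.5]] [[260.5, 192.2], [278.6, 218.2], [285.2, 227.6]]
5 [[272.2, 181.5], [312.2, 193.2], [326.7, 197.4]] [[260.5, 192.2], [278.7, 215.6], [285.3, 224.2]]
290 [109, 107, 107, 108, 108, 107, 107, 101, 83, 69, 66, 66, 66, 66, 66, 82, 100, 106, 107, 106, 107, 107, 108, 108, 107, 108, 108, 107, 107, 108, 108, 108, 108, 107, 107, 105, 88, 71, 66, 68, 80, 85, 85, 85, 86, 90, 90, 87, 85, 92, 124, 142]
294 [107, 108, 109, 109, 110, 108, 103, 86, 82, 92, 81, 68, 65, 66, 67, 68, 69, 83, 100, 107, 107, 107, 107, 106, 92, 82, 91, 103, 106, 106, 107, 107, 108, 108, 107, 107, 106, 100, 83, 69, 68, 70, 78, 90, 95, 91, 90, 105, 125, 136, 143, 149]
298 [108, 109, 108, 109, 109, 109, 108, 107, 107, 107, 107, 100, 87, 78, 77, 78, 78, 74, 71, 83, 101, 107, 108, 109
[... 1485 characters left out ...]
1, 156, 161, 162, 164, 166, 168, 165, 129, 91, 82, 82, 81, 79, 79, 102, 146, 162, 165, 173, 176, 175, 175, 174, 175, 177, 180, 181, 185, 205, 182, 172, 177, 172, 142, 119]
326 [153, 149, 146, 143, 142, 147, 183, 239, 245, 242, 243, 245, 246, 244, 224, 188, 178, 162, 154, 159, 164, 165, 166, 165, 162, 152, 126, 105, 95, 104, 120, 142, 159, 167, 174, 177, 178, 177, 175, 174, 174, 174, 178, 179, 177, 177, 176, 174, 170, 172, 189, 166]
330 [166, 166, 164, 160, 159, 156, 152, 171, 236, 243, 235, 233, 243, 240, 239, 226, 195, 179, 175, 163, 160, 165, 166, 166, 165, 165, 165, 166, 166, 165, 163, 166, 172, 174, 174, 176, 178, 177, 176, 174, 174, 173, 174, 172, 166, 167, 150, 141, 162, 185, 185, 181]
```

Lever measured about −6° (sagging within play), tip near scene pixel (325.5,209). Now move above the lever ~133 mm from the axis with shut fingers and press.

>>> send_rows --increments '[[[-12, -1.5, 0, 0, 0], [-20, -1, 0, 0, 0], [-20, -1, 0, 0, 0], [-20, 0, 0, 0, 0], [0, 0, 12, 0, 0], [0, 0, 20, 0, 0], [0, 0, 20, 0, 0], [0, 0, 13, 0, 0], [0, 0, 0, 0, 0], [0, 0, 0, 0, 0], [0, 0, 0, 0, 0]]]'

```text
time: 22.98
tool_pos: [0.5197, -0.1787, 0.1557]
tcp_rot: [3.141, 0.0, 1.595]
ft_force: [0.8, 0.5, 1.1]
gripper_width: 0.0004
grip_force: 0.0
```

>>> send_rows --increments '[[[0, 0, 2, 0, 0], [0, 0, 2, 0, 0], [0, 0, 2, 0, 0], [0, 0, 2, 0, 0], [0, 0, 0, 0, 0]]]'

```text
time: 23.4
tool_pos: [0.5194, -0.1782, 0.147]
tcp_rot: [-3.141, -0.0, 1.595]
ft_force: [0.3, 0.1, -0.2]
gripper_width: 0.0005
grip_force: 0.0
```

>>> send_rows --increments '[[[0, 0, 2, 0, 0], [0, 0, 2, 0, 0], [0, 0, 2, 0, 0], [0, 0, 2, 0, 0], [0, 0, 2, 0, 0]]]'

```text
time: 23.82
tool_pos: [0.5198, -0.1782, 0.1372]
tcp_rot: [3.141, -0.0, 1.595]
ft_force: [1.8, 1.9, 3.8]
gripper_width: 0.0003
grip_force: 1.9
```

>>> send_rows --increments '[[[0, 0, 2, 0, 0], [0, 0, 2, 0, 0], [0, 0, 2, 0, 0], [0, 0, 2, 0, 0], [0, 0, 2, 0, 0]]]'

```text
time: 24.23
tool_pos: [0.5195, -0.1783, 0.127]
tcp_rot: [-3.141, -0.0, 1.595]
ft_force: [1.0, 1.5, 4.2]
gripper_width: 0.0005
grip_force: 1.9
```

>>> send_rows --increments '[[[0, 0, 2, 0, 0], [0, 0, 2, 0, 0], [0, 0, 2, 0, 0], [0, 0, 2, 0, 0]]]'

```text
time: 24.57
tool_pos: [0.5195, -0.1783, 0.119]
tcp_rot: [-3.141, -0.0, 1.595]
ft_force: [0.0, 0.7, 3.5]
gripper_width: 0.0002
grip_force: 1.9
```

>>> send_rows --increments '[[[0, 0, 2, 0, 0], [0, 0, 2, 0, 0], [0, 0, 2, 0, 0]]]'

```text
time: 24.82
tool_pos: [0.5195, -0.1783, 0.113]
tcp_rot: [-3.142, -0.0, 1.595]
ft_force: [-0.3, 1.3, 5.0]
gripper_width: 0.0008
grip_force: 1.9
```

>>> send_rows --increments '[[[0, 0, 1, 0, 0], [0, 0, 1, 0, 0], [0, 0, 1, 0, 0]]]'

```text
time: 25.07
tool_pos: [0.5195, -0.1783, 0.1101]
tcp_rot: [-3.142, 0.0, 1.595]
ft_force: [0.2, 1.8, 4.4]
gripper_width: 0.0001
grip_force: 1.8
```

>>> send_rows --increments '[[[0, 0, 1, 0, 0], [0, 0, 1, 0, 0], [0, 0, 0, 0, 0]]]'

```text
time: 25.32
tool_pos: [0.5195, -0.1783, 0.1081]
tcp_rot: [-3.141, -0.0, 1.595]
ft_force: [0.2, 0.3, 4.9]
gripper_width: 0.0006
grip_force: 1.8
```

>>> send_rows --increments '[[[0, 0, 1, 0, 0], [0, 0, 0, 0, 0]]]'

```text
time: 25.48
tool_pos: [0.5195, -0.1783, 0.1071]
tcp_rot: [-3.142, -0.0, 1.595]
ft_force: [-0.8, 1.9, 3.3]
gripper_width: -0.0001
grip_force: 1.8
```

>>> send_rows --increments '[[[0, 0, 1, 0, 0], [0, 0, 0, 0, 0]]]'

```text
time: 25.65
tool_pos: [0.5195, -0.1783, 0.1061]
tcp_rot: [-3.142, -0.0, 1.595]
ft_force: [0.1, 1.0, 4.5]
gripper_width: 0.0003
grip_force: 1.8
```

>>> send_rows --increments '[[[0, 0, 1, 0, 0], [0, 0, 0, 0, 0]]]'

```text
time: 25.82
tool_pos: [0.5195, -0.1783, 0.1051]
tcp_rot: [-3.141, -0.0, 1.595]
ft_force: [-0.2, 1.8, 4.4]
gripper_width: 0.0005
grip_force: 1.8
```

>>> send_rows --increments '[[[0, 0, 1, 0, 0], [0, 0, 0, 0, 0]]]'

```text
time: 25.98
tool_pos: [0.5195, -0.1783, 0.1041]
tcp_rot: [-3.142, 0.0, 1.595]
ft_force: [0.4, 1.7, 5.5]
gripper_width: 0.0006
grip_force: 1.8
```

>>> send_rows --increments '[[[0, 0, 1, 0, 0], [0, 0, 0, 0, 0]]]'

```text
time: 26.15
tool_pos: [0.5195, -0.1783, 0.1031]
tcp_rot: [-3.141, -0.0, 1.595]
ft_force: [-1.6, 1.4, 3.9]
gripper_width: 0.0005
grip_force: 1.8
```

>>> send_rows --increments '[[[0, 0, 1, 0, 0], [0, 0, 0, 0, 0]]]'

```text
time: 26.32
tool_pos: [0.5195, -0.1783, 0.1021]
tcp_rot: [-3.141, -0.0, 1.595]
ft_force: [0.1, 1.8, 4.9]
gripper_width: 0.0003
grip_force: 1.8
```

>>> send_rows --increments '[[[0, 0, 1, 0, 0], [0, 0, 0, 0, 0]]]'

```text
time: 26.48
tool_pos: [0.5195, -0.1783, 0.101]
tcp_rot: [-3.141, -0.0, 1.595]
ft_force: [-0.2, 0.2, 4.6]
gripper_width: 0.0005
grip_force: 2.0
```

>>> send_rows --increments '[[[0, 0, 1, 0, 0], [0, 0, 0, 0, 0]]]'

```text
time: 26.65
tool_pos: [0.5195, -0.1783, 0.1001]
tcp_rot: [-3.141, -0.0, 1.595]
ft_force: [-0.0, 1.1, 4.2]
gripper_width: 0.0006
grip_force: 2.0
```

>>> send_rows --increments '[[[0, 0, 1, 0, 0], [0, 0, 0, 0, 0]]]'

```text
time: 26.82
tool_pos: [0.5195, -0.1783, 0.0991]
tcp_rot: [-3.141, -0.0, 1.595]
ft_force: [-0.3, 0.3, 3.3]
gripper_width: 0.0004
grip_force: 2.0
```

>>> send_rows --increments '[[[0, 0, 1, 0, 0], [0, 0, 0, 0, 0]]]'

```text
time: 26.98
tool_pos: [0.5194, -0.1783, 0.0981]
tcp_rot: [-3.141, -0.0, 1.595]
ft_force: [-0.8, 1.2, 4.1]
gripper_width: 0.0005
grip_force: 2.0
```

>>> send_rows --increments '[[[0, 0, 1, 0, 0], [0, 0, 0, 0, 0]]]'

```text
time: 27.15
tool_pos: [0.5194, -0.1783, 0.0971]
tcp_rot: [-3.141, -0.0, 1.595]
ft_force: [-0.4, 0.5, 4.2]
gripper_width: 0.0005
grip_force: 1.9
```

>>> send_rows --increments '[[[0, 0, 1, 0, 0], [0, 0, 0, 0, 0]]]'

```text
time: 27.32
tool_pos: [0.5195, -0.1783, 0.0961]
tcp_rot: [-3.141, -0.0, 1.595]
ft_force: [0.6, -0.1, 4.9]
gripper_width: 0.0007
grip_force: 1.9
```

>>> send_rows --increments '[[[0, 0, 1, 0, 0], [0, 0, 0, 0, 0]]]'

```text
time: 27.48
tool_pos: [0.5195, -0.1783, 0.0951]
tcp_rot: [-3.141, -0.0, 1.595]
ft_force: [0.2, 1.3, 4.5]
gripper_width: 0.0003
grip_force: 1.9
```

>>> send_rows --increments '[[[0, 0, 1, 0, 0], [0, 0, 0, 0, 0]]]'

```text
time: 27.65
tool_pos: [0.5195, -0.1783, 0.0941]
tcp_rot: [-3.141, -0.0, 1.595]
ft_force: [0.2, -0.2, 3.8]
gripper_width: 0.0004
grip_force: 1.9
```

>>> send_rows --increments '[[[0, 0, 1, 0, 0], [0, 0, 0, 0, 0]]]'

```text
time: 27.82
tool_pos: [0.5195, -0.1783, 0.0931]
tcp_rot: [-3.141, -0.0, 1.595]
ft_force: [-0.6, 1.0, 4.2]
gripper_width: 0.0003
grip_force: 1.9
```

>>> send_rows --increments '[[[0, 0, 1, 0, 0], [0, 0, 0, 0, 0]]]'

```text
time: 27.98
tool_pos: [0.5195, -0.1783, 0.0921]
tcp_rot: [-3.141, -0.0, 1.595]
ft_force: [-0.4, 1.2, 4.2]
gripper_width: 0.0004
grip_force: 1.9
```

>>> send_rows --increments '[[[0, 0, 1, 0, 0], [0, 0, 0, 0, 0]]]'

```text
time: 28.15
tool_pos: [0.5195, -0.1783, 0.0911]
tcp_rot: [-3.141, -0.0, 1.595]
ft_force: [-0.2, 0.1, 4.4]
gripper_width: 0.0005
grip_force: 1.9
```

>>> send_rows --increments '[[[0, 0, 1, 0, 0], [0, 0, 0, 0, 0]]]'

```text
time: 28.32
tool_pos: [0.5195, -0.1783, 0.0901]
tcp_rot: [-3.141, -0.0, 1.595]
ft_force: [0.1, 0.6, 4.2]
gripper_width: 0.0003
grip_force: 1.9
```

>>> send_rows --increments '[[[0, 0, 1, 0, 0], [0, 0, 0, 0, 0]]]'

```text
time: 28.48
tool_pos: [0.5195, -0.1783, 0.0891]
tcp_rot: [-3.141, -0.0, 1.595]
ft_force: [-0.6, 0.1, 4.0]
gripper_width: 0.0007
grip_force: 1.9
```

>>> send_rows --increments '[[[0, 0, 1, 0, 0], [0, 0, 0, 0, 0]]]'

```text
time: 28.65
tool_pos: [0.5195, -0.1783, 0.0881]
tcp_rot: [-3.141, -0.0, 1.595]
ft_force: [-0.3, -0.0, 3.9]
gripper_width: 0.0004
grip_force: 1.9
```

>>> send_rows --increments '[[[0, 0, 1, 0, 0], [0, 0, 0, 0, 0]]]'

```text
time: 28.82
tool_pos: [0.5195, -0.1783, 0.0871]
tcp_rot: [-3.141, -0.0, 1.595]
ft_force: [-0.8, -0.0, 4.1]
gripper_width: 0.0001
grip_force: 1.9
```

>>> send_rows --increments '[[[0, 0, 1, 0, 0], [0, 0, 0, 0, 0]]]'

```text
time: 28.98
tool_pos: [0.5195, -0.1783, 0.0861]
tcp_rot: [-3.141, -0.0, 1.595]
ft_force: [-1.2, 0.1, 5.1]
gripper_width: 0.0005
grip_force: 1.9
```

>>> send_rows --increments '[[[0, 0, 1, 0, 0], [0, 0, 0, 0, 0]]]'

```text
time: 29.15
tool_pos: [0.5195, -0.1783, 0.0851]
tcp_rot: [-3.141, -0.0, 1.595]
ft_force: [-0.9, 0.0, 4.4]
gripper_width: 0.0004
grip_force: 1.9
```

>>> send_rows --increments '[[[0, 0, 1, 0, 0], [0, 0, 0, 0, 0]]]'

```text
time: 29.32
tool_pos: [0.5195, -0.1783, 0.0841]
tcp_rot: [-3.141, -0.0, 1.595]
ft_force: [-0.7, -0.6, 5.4]
gripper_width: 0.0003
grip_force: 1.8
```

>>> send_rows --increments '[[[0, 0, 1, 0, 0], [0, 0, 0, 0, 0]]]'

```text
time: 29.48
tool_pos: [0.5195, -0.1783, 0.0831]
tcp_rot: [-3.141, -0.0, 1.595]
ft_force: [-0.8, 0.1, 4.4]
gripper_width: 0.0007
grip_force: 1.8
```

>>> send_rows --increments '[[[0, 0, 1, 0, 0], [0, 0, 0, 0, 0]]]'

```text
time: 29.65
tool_pos: [0.5195, -0.1783, 0.0821]
tcp_rot: [-3.141, -0.0, 1.595]
ft_force: [-0.2, -1.1, 3.8]
gripper_width: 0.0006
grip_force: 1.8
```

>>> send_rows --increments '[[[0, 0, 1, 0, 0], [0, 0, 0, 0, 0]]]'

```text
time: 29.82
tool_pos: [0.5194, -0.1783, 0.081]
tcp_rot: [-3.141, -0.0, 1.595]
ft_force: [-0.4, 0.0, 4.6]
gripper_width: 0.0004
grip_force: 1.9
```

>>> send_rows --increments '[[[0, 0, 1, 0, 0], [0, 0, 0, 0, 0]]]'

```text
time: 29.98
tool_pos: [0.5195, -0.1783, 0.0801]
tcp_rot: [-3.141, -0.0, 1.595]
ft_force: [-0.5, -1.0, 3.9]
gripper_width: 0.0007
grip_force: 1.9
```

>>> send_rows --increments '[[[0, 0, 1, 0, 0], [0, 0, 0, 0, 0]]]'

```text
time: 30.15
tool_pos: [0.5195, -0.1783, 0.0791]
tcp_rot: [-3.142, -0.0, 1.595]
ft_force: [0.1, -0.7, 4.0]
gripper_width: 0.0
grip_force: 1.9
```

>>> send_rows --increments '[[[0.7, 0, 0.6, 0, 0], [0, 0, 0, 0, 0]]]'

```text
time: 30.32
tool_pos: [0.5194, -0.1776, 0.0785]
tcp_rot: [-3.141, 0.0, 1.595]
ft_force: [0.1, -1.2, 2.4]
gripper_width: 0.0006
grip_force: 1.9
```

>>> send_rows --increments '[[[0.7, 0, 0.6, 0, 0], [0, 0, 0, 0, 0]]]'

```text
time: 30.48
tool_pos: [0.5194, -0.1769, 0.0779]
tcp_rot: [-3.141, 0.0, 1.595]
ft_force: [-0.7, -2.2, 2.3]
gripper_width: 0.0004
grip_force: 2.0
```

>>> send_rows --increments '[[[0.7, 0, 0.6, 0, 0], [0, 0, 0, 0, 0]]]'

```text
time: 30.65
tool_pos: [0.5193, -0.1763, 0.0773]
tcp_rot: [-3.141, 0.0, 1.595]
ft_force: [-0.6, -4.2, 1.9]
gripper_width: 0.0007
grip_force: 2.1
```

>>> send_rows --increments '[[[0, 0, 1, 0, 0], [0, 0, 0, 0, 0]]]'

```text
time: 30.82
tool_pos: [0.5194, -0.1761, 0.0763]
tcp_rot: [-3.141, -0.0, 1.595]
ft_force: [0.1, -1.5, 2.7]
gripper_width: 0.0004
grip_force: 2.0
```

>>> send_rows --increments '[[[0, 0, 1, 0, 0], [0, 0, 0, 0, 0]]]'

```text
time: 30.98
tool_pos: [0.5195, -0.176, 0.0753]
tcp_rot: [3.142, -0.0, 1.595]
ft_force: [-0.6, -0.1, 5.4]
gripper_width: 0.0004
grip_force: 1.9
```

>>> send_rows --increments '[[[0, 0, 1, 0, 0], [0, 0, 0, 0, 0]]]'

```text
time: 31.15
tool_pos: [0.5195, -0.176, 0.0743]
tcp_rot: [-3.142, -0.0, 1.595]
ft_force: [-0.1, 0.7, 5.1]
gripper_width: 0.0003
grip_force: 1.8
```

>>> send_rows --increments '[[[0, 0, 1, 0, 0], [0, 0, 0, 0, 0]]]'

```text
time: 31.32
tool_pos: [0.5195, -0.1761, 0.0733]
tcp_rot: [-3.142, -0.0, 1.595]
ft_force: [0.4, 0.1, 4.6]
gripper_width: 0.0004
grip_force: 1.8
```

>>> send_rows --increments '[[[0, 0, 1, 0, 0], [0, 0, 0, 0, 0]]]'

```text
time: 31.48
tool_pos: [0.5194, -0.1762, 0.0723]
tcp_rot: [-3.142, -0.0, 1.595]
ft_force: [0.0, 0.7, 3.9]
gripper_width: 0.0002
grip_force: 1.8
```

>>> send_rows --increments '[[[0, 0, 1, 0, 0], [0, 0, 0, 0, 0]]]'

```text
time: 31.65
tool_pos: [0.5194, -0.1762, 0.0713]
tcp_rot: [-3.141, -0.0, 1.595]
ft_force: [0.1, 0.7, 4.3]
gripper_width: 0.0002
grip_force: 1.8
```

>>> send_rows --increments '[[[0, 0, 1, 0, 0], [0, 0, 0, 0, 0]]]'

```text
time: 31.82
tool_pos: [0.5194, -0.1762, 0.0703]
tcp_rot: [-3.141, -0.0, 1.595]
ft_force: [-0.9, 1.4, 4.3]
gripper_width: 0.0004
grip_force: 1.8
```

>>> send_rows --increments '[[[0, 0, 1, 0, 0], [0, 0, 0, 0, 0]]]'

```text
time: 31.98
tool_pos: [0.5194, -0.1762, 0.0693]
tcp_rot: [-3.141, -0.0, 1.595]
ft_force: [-1.7, -0.6, 3.9]
gripper_width: 0.0003
grip_force: 1.8
```

>>> send_rows --increments '[[[0, 0, 1, 0, 0], [0, 0, 0, 0, 0]]]'

```text
time: 32.15
tool_pos: [0.5194, -0.1762, 0.0683]
tcp_rot: [-3.141, -0.0, 1.595]
ft_force: [-0.4, -0.5, 4.2]
gripper_width: 0.0007
grip_force: 1.8
```

>>> send_rows --increments '[[[0, 0, 1, 0, 0], [0, 0, 0, 0, 0]]]'

```text
time: 32.32
tool_pos: [0.5194, -0.1762, 0.0673]
tcp_rot: [-3.142, -0.0, 1.595]
ft_force: [0.1, -1.3, 5.1]
gripper_width: 0.0008
grip_force: 1.9
```

>>> send_rows --increments '[[[0, 0, 1, 0, 0], [0, 0, 0, 0, 0]]]'

```text
time: 32.48
tool_pos: [0.5195, -0.1762, 0.0663]
tcp_rot: [3.142, 0.0, 1.595]
ft_force: [0.1, -0.9, 4.5]
gripper_width: 0.0004
grip_force: 2.0
```

>>> send_rows --increments '[[[0, 0, 1, 0, 0], [0, 0, 0, 0, 0]]]'

```text
time: 32.65
tool_pos: [0.5195, -0.1762, 0.0653]
tcp_rot: [3.142, 0.0, 1.595]
ft_force: [-0.2, -0.5, 5.5]
gripper_width: 0.0001
grip_force: 2.3
```

>>> send_rows --increments '[[[0, 0, 1, 0, 0], [0, 0, 0, 0, 0]]]'

```text
time: 32.82
tool_pos: [0.5195, -0.1762, 0.0644]
tcp_rot: [3.141, 0.0, 1.595]
ft_force: [-0.9, -0.0, 5.4]
gripper_width: 0.0003
grip_force: 2.4
```

>>> send_rows --increments '[[[0, 0, 1, 0, 0], [0, 0, 0, 0, 0]]]'

```text
time: 32.98
tool_pos: [0.5196, -0.1763, 0.0634]
tcp_rot: [3.141, 0.0, 1.595]
ft_force: [-0.4, -0.0, 5.8]
gripper_width: 0.0004
grip_force: 2.6
```

>>> send_rows --increments '[[[0, 0, 0, 0, 0], [0, 0, 0, 0, 0]]]'

```text
time: 33.15
tool_pos: [0.5196, -0.1763, 0.0635]
tcp_rot: [3.141, 0.0, 1.595]
ft_force: [-0.5, -0.6, 6.7]
gripper_width: 0.0005
grip_force: 2.6
```

>>> send_rows --increments '[[[0, 0, 0.8, 0, 0], [0, 0, 0, 0, 0], [0, 0, 0, 0, 0]]]'

```text
time: 33.4
tool_pos: [0.5196, -0.1763, 0.0627]
tcp_rot: [3.141, 0.0, 1.595]
ft_force: [-0.1, -1.1, 6.2]
gripper_width: 0.0002
grip_force: 2.7
```

>>> send_rows --increments '[[[0, 0, 0, 0, 0]]]'

```text
time: 33.48
tool_pos: [0.5196, -0.1763, 0.0627]
tcp_rot: [3.141, 0.0, 1.595]
ft_force: [-0.5, 0.6, 6.8]
gripper_width: 0.0009
grip_force: 2.7
```

>>> send_rows --increments '[[[0, 0, 0, 0, 0]]]'

```text
time: 33.57
tool_pos: [0.5196, -0.1763, 0.0627]
tcp_rot: [3.141, 0.0, 1.595]
ft_force: [-0.2, -0.7, 6.4]
gripper_width: 0.0006
grip_force: 2.7
```

>>> send_rows --increments '[[[0, 0, 1, 0, 0], [0, 0, 0, 0, 0], [0, 0, 0, 0, 0]]]'

```text
time: 33.82
tool_pos: [0.5197, -0.1763, 0.0618]
tcp_rot: [3.141, 0.0, 1.595]
ft_force: [-0.4, -1.0, 6.4]
gripper_width: 0.0006
grip_force: 2.9
```

>>> send_rows --increments '[[[0, 0, 0, 0, 0]]]'

```text
time: 33.9
tool_pos: [0.5197, -0.1764, 0.0618]
tcp_rot: [3.141, 0.0, 1.595]
ft_force: [-0.5, -0.6, 6.4]
gripper_width: 0.0004
grip_force: 2.9
```

>>> send_rows --increments '[[[0, 0, 1, 0, 0], [0, 0, 0, 0, 0], [0, 0, 0, 0, 0]]]'

```text
time: 34.15
tool_pos: [0.5197, -0.1764, 0.0608]
tcp_rot: [3.141, 0.0, 1.595]
ft_force: [-0.0, -0.6, 7.4]
gripper_width: 0.0005
grip_force: 3.0
```

>>> send_rows --increments '[[[0, 0, 0, 0, 0]]]'

```text
time: 34.23
tool_pos: [0.5196, -0.1764, 0.0608]
tcp_rot: [3.141, 0.0, 1.595]
ft_force: [-0.8, -0.8, 7.0]
gripper_width: 0.0005
grip_force: 3.0
```

>>> send_rows --increments '[[[0, 0, 1, 0, 0], [0, 0, 0, 0, 0], [0, 0, 0, 0, 0]]]'

```text
time: 34.48
tool_pos: [0.5197, -0.1764, 0.0598]
tcp_rot: [3.141, 0.0, 1.595]
ft_force: [-0.0, -1.0, 8.0]
gripper_width: 0.0002
grip_force: 3.2
```

>>> send_rows --increments '[[[0, 0, 0, 0, 0]]]'

```text
time: 34.57
tool_pos: [0.5197, -0.1764, 0.0598]
tcp_rot: [3.141, 0.0, 1.595]
ft_force: [-0.9, -0.4, 8.0]
gripper_width: 0.0006
grip_force: 3.2
```

Run:
```python
from h import *
f=[];q=[]
for k in range(4):
  s=arm.observe();f.append(s["ft_force"]);q.append(s["torque"]);i=arm.grab_frame("scene");
print(np.mean(f,0),np.mean(q,0),s["tool_pos"],s["grip_force"])
cv2.imwrite("pics/s9.png",i[:,:,::-1]);cv2.imwrite("pics/d9.png",arm.grab_frame("side")[:,:,::-1])
a=cv2.imread("pics/scene0.png").astype(int);b=cv2.imread("pics/s9.png").astype(int)
print(proj("scene",[[.62,.03,.126],[.62,.08,.126],[.62,-.011,.114]]).round(1))
for r in(166,170,174,178):print(r,[int(v) for v in a[r,240:285].mean(1)],"\n   ",[int(v) for v in b[r,240:285].mean(1)])
```

```text
[-0.32250169 -1.03177217  8.11899664] [-0.141103    0.08296149  0.02198656] [ 0.51972164 -0.17637856  0.05982267] 3.182390236761421
[[274.2 165.7]
 [260.4 160.5]
 [286.  174.1]]
166 [117, 132, 134, 124, 104, 81, 71, 70, 71, 71, 75, 77, 77, 79, 80, 82, 84, 91, 95, 90, 89, 147, 211, 229, 231, 231, 237, 244, 246, 246, 245, 239, 233, 233, 236, 244, 246, 246, 242, 198, 124, 122, 149, 174, 193] 
    [116, 132, 135, 124, 104, 81, 70, 70, 71, 72, 75, 76, 77, 77, 79, 81, 84, 89, 92, 85, 83, 132, 188, 213, 215, 216, 224, 237, 243, 245, 240, 226, 229, 235, 237, 244, 246, 246, 242, 195, 119, 116, 143, 169, 183]
170 [76, 77, 80, 82, 84, 86, 87, 90, 93, 101, 124, 168, 214, 232, 226, 200, 212, 225, 224, 215, 202, 191, 177, 163, 139, 135, 156, 179, 185, 192, 209, 227, 236, 239, 237, 234, 224, 197, 203, 221, 228, 231, 230, 227, 226] 
    [76, 77, 79, 82, 85, 86, 86, 89, 93, 100, 120, 156, 196, 217, 210, 180, 190, 208, 206, 193, 181, 171, 160, 151, 132, 136, 155, 168, 172, 177, 192, 213, 222, 220, 218, 212, 194, 191, 190, 202, 216, 219, 216, 213, 209]
174 [63, 65, 67, 71, 94, 180, 231, 239, 242, 239, 
[... 151 characters left out ...]
00, 116, 132, 152, 175] 
    [63, 63, 67, 71, 89, 160, 215, 226, 233, 226, 218, 197, 153, 138, 131, 124, 122, 121, 121, 122, 123, 123, 128, 148, 198, 223, 208, 176, 168, 167, 167, 167, 168, 169, 162, 142, 125, 116, 110, 105, 105, 112, 123, 138, 160]
178 [113, 137, 143, 135, 133, 138, 156, 156, 157, 158, 161, 170, 188, 209, 209, 188, 158, 141, 145, 195, 242, 246, 246, 244, 246, 247, 247, 246, 246, 245, 241, 233, 221, 173, 135, 116, 113, 111, 106, 101, 96, 95, 108, 125, 130] 
    [113, 137, 143, 135, 132, 132, 145, 146, 146, 147, 151, 157, 173, 187, 188, 169, 143, 130, 138, 195, 238, 243, 241, 242, 244, 245, 245, 243, 242, 240, 228, 203, 171, 125, 107, 98, 92, 89, 85, 81, 77, 76, 97, 120, 124]
```

The lever has clearly stiffened: about 8.1 N vertical × 0.115 m arm ≈ 1.0 N m, i.e. ≈7.8 N square at 130 mm. Stop and lift away.

>>> send_rows --increments '[[[0, 0, -1, 0, 0], [0, 0, -2, 0, 0], [0, 0, -5, 0, 0], [0, 0, -15, 0, 0], [0, 0, -25, 0, 0], [0, 0, -30, 0, 0], [0, 0, -30, 0, 0], [0, 0, -30, 0, 0], [0, 0, -20, 0, 0], [0, 0, 0, 0, 0], [0, 0, 0, 0, 0]]]'

```text
time: 35.73
tool_pos: [0.5198, -0.1761, 0.2187]
tcp_rot: [3.14, 0.001, 1.595]
ft_force: [-0.4, 0.2, -1.9]
gripper_width: 0.0003
grip_force: 0.0
```

Run:
```python
from h import *
s=arm.observe();print(s["tool_pos"],s["ft_force"],s["time"])
i=arm.grab_frame("scene")[:,:,::-1];cv2.imwrite("pics/s10.png",i)
b=i.astype(int);a=cv2.imread("pics/s9.png").astype(int);z=cv2.imread("pics/s8.png").astype(int)
E0=np.array([.517,-.0455,.15]);al=.022
for th in(.55,.65,.7,.75):
  d=np.array([np.sin(al)*np.cos(th),-np.cos(th),-np.sin(th)]);print(th,proj("scene",[E0+.08*d,E0+.16*d]).round(1).tolist())
for c in range(284,312,4):print(c,[int(v) for v in b[196:240,c].mean(1)],"\n  ",[int(v) for v in a[196:240,c].mean(1)])
# bystanders: change vs first picture
f=cv2.imread("pics/scene0.png").astype(int)
for n,(x,y) in dict(spare=(357,282),bush=(168,197),small=(195,225),blue=(202,192),orange=(240,214)).items():
  print(n,np.abs(b[y-12:y+12,x-14:x+14]-f[y-12:y+12,x-14:x+14]).mean().round(1))
```

```text
[ 0.51980986 -0.17613316  0.21865691] [-0.40846863  0.21633457 -1.90603725] 35.7333
0.55 [[293.9, 204.5], [316.2, 228.1]]
0.65 [[292.3, 206.1], [312.9, 231.2]]
0.7 [[291.5, 206.8], [311.1, 232.5]]
0.75 [[290.6, 207.5], [309.3, 233.6]]
284 [85, 82, 79, 76, 74, 73, 82, 94, 103, 107, 107, 107, 107, 107, 107, 108, 108, 99, 81, 68, 66, 71, 84, 109, 128, 133, 122, 101, 97, 99, 99, 96, 94, 94, 94, 103, 137, 156, 156, 125, 101, 108, 118, 143] 
   [67, 57, 54, 55, 52, 47, 47, 53, 65, 72, 75, 74, 73, 73, 74, 76, 78, 80, 72, 65, 65, 70, 83, 106, 126, 130, 120, 100, 95, 97, 97, 94, 93, 91, 92, 101, 135, 152, 148, 118, 97, 93, 99, 134]
288 [106, 102, 97, 92, 87, 85, 82, 79, 78, 75, 74, 82, 95, 104, 107, 107, 107, 107, 105, 92, 75, 66, 67, 76, 85, 87, 85, 86, 95, 101, 101, 98, 94, 101, 130, 147, 155, 162, 163, 159, 160, 138, 117, 113] 
   [64, 59, 60, 58, 68, 67, 54, 48, 47, 53, 69, 77, 76, 75, 74, 74, 74, 75, 76, 73, 67, 65, 66, 74, 83, 85, 84, 84, 93, 99, 99, 96, 92, 96, 127, 144, 151, 152, 151, 151, 133, 107, 95, 94]
292 [114, 114, 114, 114, 114, 113, 109, 100, 92, 88, 86, 82, 81, 79, 77, 77, 8
[... 1280 characters left out ...]
, 156, 165, 166, 160, 152, 149, 146, 144, 145, 142, 142, 148] 
   [76, 72, 71, 71, 71, 72, 72, 72, 73, 72, 72, 72, 63, 51, 47, 50, 65, 73, 76, 77, 74, 74, 74, 77, 78, 76, 70, 65, 65, 65, 66, 73, 98, 133, 156, 162, 160, 158, 154, 152, 152, 147, 142, 144]
308 [110, 110, 110, 110, 109, 109, 110, 110, 110, 111, 111, 111, 106, 95, 86, 77, 73, 72, 68, 71, 84, 103, 106, 104, 104, 105, 111, 105, 93, 84, 79, 72, 70, 74, 79, 96, 119, 133, 140, 147, 167, 160, 151, 149] 
   [79, 78, 70, 65, 69, 72, 72, 71, 71, 68, 79, 77, 71, 62, 51, 48, 54, 70, 76, 77, 76, 76, 75, 74, 75, 78, 79, 76, 73, 73, 73, 73, 72, 69, 65, 66, 71, 87, 120, 142, 163, 158, 148, 147]
spare 12.2
bush 5.0
small 4.9
blue 7.2
orange 12.7
```

>>> send_rows --increments '[[[0, 0, -20, 0, 0], [0, 0, 0, 0, 0], [0, 0, 0, 0, 0], [0, 0, 0, 0, 0], [0, 0, 0, 0, 0], [0, 0, 0, 0, 0]]]'

```text
time: 36.28
tool_pos: [0.5191, -0.176, 0.2367]
tcp_rot: [-3.14, -0.001, 1.595]
ft_force: [-0.4, 0.1, 0.3]
gripper_width: 0.0004
grip_force: 0.0
```

Run:
```python
from h import *
s=arm.observe();print(s["tool_pos"],s["ft_force"],s["time"])
b=np.ascontiguousarray(arm.grab_frame("scene")[:,:,::-1]);f=cv2.imread("pics/scene0.png");p=cv2.imread("pics/s10.png").astype(int)
print("lever change since release",[int(np.abs(b[200:235,c].astype(int)-p[200:235,c]).mean()) for c in range(284,314,5)])
for n,(x,y) in dict(spare=(357,282),bush=(168,197),small=(195,225),blue=(202,192),orange=(240,214)).items():
  m=cv2.matchTemplate(b[y-20:y+20,x-22:x+22],f[y-13:y+13,x-15:x+15],cv2.TM_CCOEFF_NORMED);l=cv2.minMaxLoc(m);print(n,l[3],round(l[1],3),"expect (7,7)")
```

```text
[ 0.51905772 -0.17598895  0.23673214] [-0.38888625  0.09329942  0.29262735] 36.2833
lever change since release [0, 0, 0, 1, 1, 3]
spare (7, 7) 0.899 expect (7,7)
bush (7, 7) 0.982 expect (7,7)
small (7, 7) 0.972 expect (7,7)
blue (7, 7) 0.985 expect (7,7)
orange (7, 7) 0.927 expect (7,7)
```

The lever stays where I left it, the bystanders haven't moved, and the robot is touching nothing. Handing in.

```bash
python3 -c "
from plant import arm
print(arm.finish_job())"
```

```text
the job is handed in; nothing more can be done
None
```

The job is handed in at 36 s: the key is flipped with its short arm fully home, and the lever was pressed until it clearly stiffened (about 7.8 N square at 130 mm), but I judged the jaw's hold from lever force alone, not by seeing the jaw and bracket; the neighbouring things stayed put.

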